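# Load slide carriers into an indexing reader

### The job

Load every slide carrier on the bench into the slide reader, each into a bay of its own: with the bay in the open window, hook the carrier's two tabs under the lip at the outer edge with the carrier tilted, swing its inner end down and press until the catch snaps over and it lies flat, then turn the knob a quarter turn counter-clockwise (seen from above) to bring up the next bay. When all are in, turn on until the blank panel stands in the window, and leave the blue-capped bottle standing.

Things in the scene. Friction and masses are not known exactly. Their poses are not given: they have to be found in the camera images.
- turntable (a joint): Aluminium turntable of the slide reader, 330 mm across, upright axis; rad, growing counter-clockwise from above. Clicks into stops 0, 1.571, 3.142, 4.712 (0 and 4.712 are hard ends). In the front window stand: bay 0 at 0, bay 1 at 1.571, bay 2 at 3.142, a blank white panel at 4.712. Within 0.4 rad of a stop it pulls itself in. Turning needs up to 0.25 Nm.
- reader: White base 340 x 340 mm, fixed; origin on the bench at its centre, on the turntable axis. Its open window faces its -x, the robot's side. A clear cover (344 mm square) hides the left, back and right positions: 90 mm high with its frame, from x = -48 mm back to +174 mm, open over the knob within 45 mm of the axis.
- knob (a point): Gripping point of the black square turning knob on the turntable axis: 30 x 30 mm, from 92 to 126 mm above the bench, this point at 111 mm. Its x axis is square to a knob face and turns with the turntable.
- bay0_seat (a point): Bay 0: place and axes that a carrier's grip point takes when fully seated; x inward to the knob, z up, turns with the turntable. In these axes, mm: floor z = -25 (30 above the bench); outer wall face x = -68.5, the lip on it reaches in to x = -61, its underside 9 and top 13 above the floor; side guides 14 high, flared, 74 apart at the floor; inner wall x = +36.5, 8 high.
- bay1_seat (a point): Bay 1, like bay 0. Each bay has a sprung steel catch at the middle of its inner wall: 28 mm wide, sloping face from 10 to 23 mm above the floor, overhanging a carrier's edge by about 3 mm. Some 5 to 10 N down on the handle pushes the carrier past it and it snaps over the plate. Not pressed home, a carrier's inner edge rests about 18 mm above the floor.
- bay2_seat (a point): Bay 2, like bays 0 and 1.
- carrier_a_grip (a point): Two-slide carrier (may be absent): grey plate 90 (x) x 70 (y) x 8 mm, 90 g, black upright handle fin 36 mm along x, 12 mm thick along y, 8 to 42 mm above the underside. This point: centre of the fin, 25 mm above the underside. From it the plate spans x = -55 to +35 mm, and two tabs (5 mm thick, 18 wide, flush below, at y = +-20) reach x = -67. z up.
- carrier_b_grip (a point): Another carrier, same sizes and axes as carrier_a. May be absent.
- carrier_c_grip (a point): Another carrier, same sizes and axes as carrier_a. May be absent.
- bottle_blue: Bystander: white bottle with a blue cap, 54 x 54 x 100 mm, standing on the bench right of the reader; origin at its underside's centre, z up its axis.
Mind the look-alikes: they are no part of the job. Leave any purple look-alike of the part that bears carrier_c_grip alone.

How it is judged:
By the outcome, as a careful person would: the job done as asked, in the order asked, and still so for the second after the job is handed in, with the robot touching nothing.
Of carrier_a, carrier_b, carrier_c only 2 to 3 are there at a start; the rules pass over those that are not, and their reading is None.
At some moment in a run one of carrier_a, carrier_b, carrier_c may be knocked a few centimetres aside while the robot is not near it.
Once in a run the grip may slacken for a moment while it holds something.
It also fails if it takes over 210 s, if anything falls off the work surface, if the arm or the gripper's body presses on something with over 40 N, if the wrist force passes 120 N, or if a joint passes its speed limit or range.

### The arm

A 6-joint arm with a two-finger parallel gripper is mounted at the origin on a cart in front of the work surface, level with it; the furniture and walls round the work are solid. World frame = base frame: x ahead of the robot, y to its left, z up, the work surface at z = 0. Lengths are in m, angles in rad, forces in N, time in s.
With the tool pointing down it reaches from about 0.35 to 0.875 m from the base axis. Payload 4.2 kg.
Tool frame: the origin (TCP) lies at the very end of the fingers, on their centre line; the grasp point (between the pads) lies 19 mm behind it (env.grip_point_offset is the distance from the TCP to the grasp point, in m); z points along the fingers, y is the direction in which the jaws open and shut (so a half turn about z gives the same grasp; the last joint's range is limited). The gripper opens to 85 mm and grips with 20 to 120 N. Pads are 22 mm wide; open, the fingers measure 114 mm over their backs; the gripper's body (76 mm by 85 mm) begins 54 mm behind the grasp point. The pads swing forward as they close: fully open they stand 13 mm farther back than shut.
Start: joints at [-1.08, 0.385, 0.008, 0, -1.194, -0.259], TCP at [0.144, -0.608, 0.231] pointing down, gripper open.
Joint ranges: [-3.14, 3.14], [-1.21, 2.06], [-1.07, 1.41], [-3.16, 2.05], [-2.99, -0.16], [-3.1, 3.1]. Speed limits (rad/s): [2.79, 2.79, 3.14, 3.14, 3.14, 3.14].

### API

Orientations are given as a rotation vector (axis times angle).
In Python, from plant import env gives the robot as it stands.
- The arm moves only by the tool carry_out, never from a script. Its argument "increments" is a list of rows, each an object with "rotation": the turn, a rotation vector about the tool's x, y, z in degrees, a list of three; "linear": the shift along the tool's x, y, z in cm, a list of three; "fingers": the opening, from -1 (shut) to 1 (fully open), so that 0 is half open. In form: [{"rotation": [ax, ay, az], "linear": [x, y, z], "fingers": fingers}, ...]. A call has 1 to 5 rows; each row shifts and turns the commanded pose from where the row before left it, along the tool's axes as they then stand; what a row does not reach is not made up. A row lasts 1/12 s, in which the tool goes at most 41.7 mm and 7.16 degrees, less where a joint would pass 70% of its speed; a pose out of reach is approached as far as the arm can. A call with a gripper value outside its range is refused whole. The fingers move at their own pace and stop on an object; "grip_force" is the grip in N (left out, the last holds). Time passes only in rows, so rows that do not move let the fingers close. It gives the time, the measured TCP pose, the force and the opening at its end, in the units of the state.
- env.read_state(): the state, without advancing time (a new reading comes with each control period).
- env.camera(name): name is "side" or "top" or "wrist"; returns a dict with "pixels" (384x512x3 uint8, red, green, blue), "fov_y" (degrees; the focal length in pixels is half the picture's height over the tangent of half this angle, whatever the lens; pixels are square), "cx", "cy" (the principal point, pixels), "cam_to_world" (4x4, takes a point from camera to world coordinates). Camera axes: x right, y up, looking along -z (the intrinsics and any distortion apply to the point x, -y, -z); pixel columns grow to the right and rows downward; lengths in m; the calibration is good to about 2 mm. A picture is of the moment at which its call begins. There is no depth.
- env.close_job(): hands the job in, once; it reports no verdict.
The state is a dict: "time": time; "joint_positions": joint angles; "qvel": joint speeds; "tau": joint torques, N m; "eef_pos": TCP position; "orientation": TCP orientation; "wrist_force": force on the tool from outside, world axes, zero at the start; "wrist_torque": the same for the moment, N m; "width": opening from 0.0 (shut) to 1.0 (fully open).
Only numpy, scipy, OpenCV 4.12 (cv2) and the standard library are available. Lean on these libraries where they do the work, as an engineer would, in place of code of your own. Each camera call takes 0.05 s, during which the arm holds its last target. There are 200 camera calls.

## Working session

There is one attempt and no reset: what is moved stays moved. The work goes in short steps, Python scripts to look and compute and a tool call to move; the robot and the scene stay as the last step left them, time stands still between calls to the robot, and variables do not carry over. Pictures are saved under pics/ and viewed, about 12 in all and at most 16, crops included, and the job is handed in when it is done.

Besides the shell and the picture viewer there is one more tool, called after "Request:" by a JSON object that holds its "name" and its "arguments". carry_out: Moves the arm, as the interface text tells. Its arguments: {"type":"object","properties":{"increments":{"type":"array"},"grip_force":{"type":"number"}},"required":["increments"]}

```bash
ls; mkdir -p pics; cat > h.py <<'E'
import numpy as np, cv2
from scipy.spatial.transform import Rotation as R
from plant import env
def shot(n,f):
    c=env.camera(n); cv2.imwrite(f'pics/{f}.png',c['pixels'][:,:,::-1]); np.savez(f'pics/{f}.npz',**{k:v for k,v in c.items()}); return c
def load(f):
    return dict(np.load(f'pics/{f}.npz',allow_pickle=True))
def foc(c): return 192/np.tan(np.radians(float(c['fov_y']))/2)
def ray(c,u,v):
    f=foc(c); d=np.array([(u-c['cx'])/f,-(v-c['cy'])/f,-1]); M=c['cam_to_world']; return M[:3,3],M[:3,:3]@d
def at(c,u,v,z):
    o,d=ray(c,u,v); return o+d*(z-o[2])/d[2]
def proj(c,p):
    M=c['cam_to_world']; q=M[:3,:3].T@(np.array(p)-M[:3,3]); f=foc(c); return np.array([c['cx']-f*q[0]/q[2], c['cy']+f*q[1]/q[2]])
E
python3 - <<'E'
from h import *
for n in ['top','side','wrist']:
    c=shot(n,n+'0'); print(n,{k:(np.round(v,3).tolist() if k=='cam_to_world' else v) for k,v in c.items() if k!='pixels'})
s=env.read_state(); print(s, env.grip_point_offset)
a=load('top0')['pixels'];b=load('side0')['pixels']
cv2.imwrite('pics/both.png',cv2.resize(np.vstack([a,b])[:,:,::-1],None,fx=.78,fy=.78))
E
```

```text
pics
top {'fov_y': 56.89282126699288, 'cx': 264.47782537633793, 'cy': 187.13462819525884, 'cam_to_world': [[0.023, 0.993, -0.12, 0.464], [-1.0, 0.024, 0.006, -0.028], [0.009, 0.12, 0.993, 1.113], [0.0, 0.0, 0.0, 1.0]]}
side {'fov_y': 54.193023999190835, 'cx': 257.63336016413507, 'cy': 189.68226690352944, 'cam_to_world': [[-0.946, 0.116, -0.304, 0.165], [-0.325, -0.36, 0.874, 1.164], [-0.008, 0.926, 0.378, 0.617], [0.0, 0.0, 0.0, 1.0]]}
wrist {'fov_y': 60.7438992035664, 'cx': 254.41006882635176, 'cy': 189.58441534450168, 'cam_to_world': [[-0.23, -0.923, -0.308, 0.064], [0.973, -0.217, -0.074, -0.626], [0.002, -0.317, 0.949, 0.372], [0.0, 0.0, 0.0, 1.0]]}
{'time': 0.15, 'joint_positions': array([-1.08042280e+00,  3.85395482e-01,  6.94176882e-03, -2.96626368e-04,
       -1.19401597e+00, -2.58610217e-01]), 'qvel': array([-5.55084047e-04, -2.70172834e-03,  4.04546230e-03,  2.75843824e-03,
       -8.37200385e-05, -1.50107637e-03]), 'tau': array([-2.45163083e-04, -3.92676473e+01,  1.88582808e+01,  4.18871507e+00,
       -3.42621686e-03, -4.31527774e-07]), 'eef_pos': array([ 0.14346519, -0.60786369,  0.2304725 ]), 'orientation': array([ 3.63026861e-01, -3.12018839e+00, -2.60447178e-03]), 'wrist_force': array([ 0.57886793, -0.21700983,  0.33631733]), 'wrist_torque': array([-0.03026606,  0.00955018, -0.0904482 ]), 'width': 1.0003530966406946} 0.0187
```

View pics/both.png

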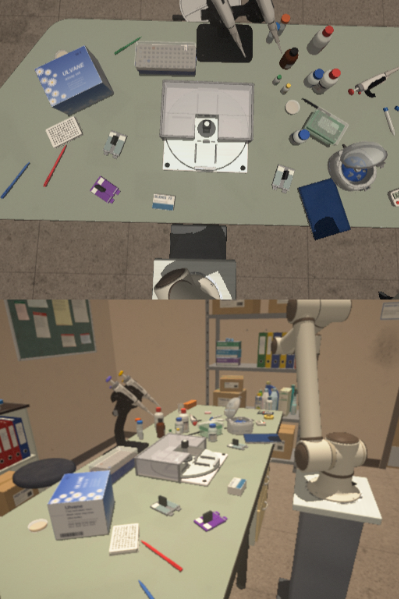

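The top view shows the reader (centre about 266,160 in full pixels), grey carriers at about (147,183) and (363,228), and a purple look-alike at about (135,241) that I leave alone. Next, an enlarged crop to confirm this.

```bash
python3 - <<'E'
from h import *
a=load('top0')['pixels'][:,:,::-1]
def cr(x,y,w,h,s): return cv2.resize(a[y:y+h,x:x+w],None,fx=s,fy=s,interpolation=cv2.INTER_CUBIC)
L=cr(110,155,66,50,6);Rr=cr(340,200,66,50,6);M=cr(196,95,132,132,3)
top=np.hstack([L,Rr]); M2=np.zeros((300,792,3),np.uint8); 
M=cr(200,145,132,50,6)
out=np.vstack([top,M]); cv2.imwrite('pics/crop1.png',out)
E
```

```text
(no output)
```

View pics/crop1.png

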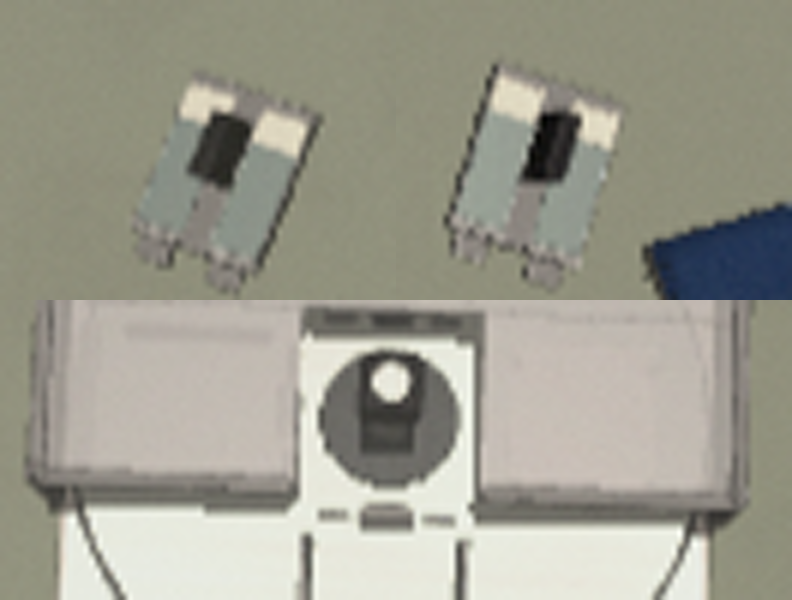

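```bash
python3 - <<'E'
from h import *
c=load('top0')
L=lambda x,y:(110+x/6,155+y/6)
Rt=lambda x,y:(340+(x-396)/6,200+y/6)
M=lambda x,y:(200+x/6,145+(y-300)/6)
def p(n,uv,z): print(n,np.round(uv,1),np.round(at(c,*uv,z)*1000,1))
def carrier(n,f,pts,fin):
    P=np.array([at(c,*f(*q),.008)[:2] for q in pts])*1000 # inner-left, inner-right, outer-right, outer-left
    m=np.array([[35,35],[35,-35],[-55,-35],[-55,35.]])
    pm,mm=P.mean(0),m.mean(0); H=(m-mm).T@(P-pm); U,S,V=np.linalg.svd(H); r=(U@V).T
    t=pm-r@mm; print(n,'yaw',np.degrees(np.arctan2(r[1,0],r[0,0])),'grip',t,'resid',np.round(P-(m@r.T+t),1).tolist(),'sides',[np.linalg.norm(P[i]-P[i-1]).round(1) for i in range(4)])
    print('fin',at(c,*f(*fin),.042)*1000)
carrier('L',L,[(190,75),(320,115),(258,275),(135,225)],(224,148))
carrier('R',Rt,[(494,68),(624,108),(578,265),(452,222)],(555,145))
p('knob',M(391,381),.126)
for q in [(300,335),(480,335)]: p('cover',M(*q),.09)
p('basecorner',M(62,598),.03)
for q in [(388,515)]: p('catch',M(*q),.05)
E
```

```text
L yaw -17.533015495236103 grip [608.43957409 328.70678185] resid [[-2.5, 2.1], [-1.0, -0.4], [0.1, -0.2], [3.5, -1.5]] sides [np.float64(83.1), np.float64(72.0), np.float64(89.0), np.float64(69.9)]
fin [607.03591617 322.34707908  42.        ]
R yaw -16.49211016098233 grip [ 487.4260166  -347.67822214] resid [[-3.2, 1.1], [-2.5, 0.8], [2.6, 0.2], [3.2, -2.1]] sides [np.float64(82.9), np.float64(70.2), np.float64(84.9), np.float64(68.0)]
fin [ 487.7841469  -344.21858327   42.        ]
knob [265.2 158.5] [664.3 -33.9 126. ]
cover [250.  150.8] [693.4  11.   90. ]
cover [280.  150.8] [695.7 -77.3  90. ]
basecorner [210.3 194.7] [566.9 130.9  30. ]
catch [264.7 180.8] [611.  -34.4  50. ]
```

```bash
python3 - <<'E'
from h import *
a=load('top0')['pixels'][:,:,::-1]
def cr(x,y,w,h,s): return cv2.resize(a[y:y+h,x:x+w],None,fx=s,fy=s,interpolation=cv2.INTER_CUBIC)
cv2.imwrite('pics/crop2.png',np.vstack([cr(200,95,132,132,4)]))
E
```

```text
(no output)
```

View pics/crop2.png

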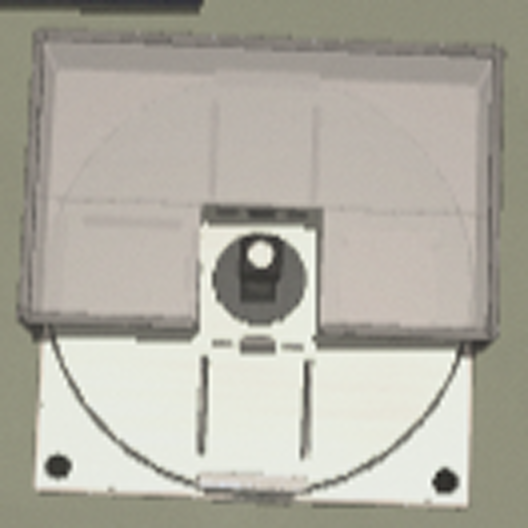

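The reader crop shows the knob at (260,253), catch at (258,345), lip at about (198–307,480), guides at x≈203/306, and base front corners at (36,490) and (466,505). The bay in the window is white with an open floor.

```bash
cat >> h.py <<'E'
def s():
    t=env.read_state(); Rm=R.from_rotvec(t['orientation']); print('t',round(t['time'],2),'tcp',np.round(t['eef_pos']*1000,1),'rv',np.round(t['orientation'],3),'w',round(t['width'],3),'F',np.round(t['wrist_force'],1),'T',np.round(t['wrist_torque'],2)); return t['eef_pos'],Rm
def down(yaw):  # tool down, tool x = (cos yaw, sin yaw), degrees
    c,k=np.cos(np.radians(yaw)),np.sin(np.radians(yaw)); return R.from_matrix(np.array([[c,k,0],[k,-c,0],[0,0,-1.]]))
def plan(tgt,Rt,n=None,ps=None,Rs=None):
    """print rows: constant per-row increments from current pose to tgt (m), Rt"""
    t=env.read_state(); p=t['eef_pos'] if ps is None else ps; Rm=R.from_rotvec(t['orientation']) if Rs is None else Rs
    rel=(Rm.inv()*Rt).as_rotvec(degrees=True); d=np.array(tgt)-p
    N=n or int(np.ceil(max(np.linalg.norm(d)/.040,np.linalg.norm(rel)/7.0)))
    print('N',N,'rot/row',np.round(rel/N,2),'total',np.round(rel,1))
    for i in range(N):
        Ri=Rm*R.from_rotvec(rel*i/N,degrees=True); Rj=Rm*R.from_rotvec(rel*(i+.0)/N,degrees=True)
        print('  lin',np.round(Rj.inv().apply(d/N)*100,2))
E
python3 - <<'E'
from h import *
c=load('top0')
F=lambda x,y:(200+x/4,95+y/4)
for n,q,z in [('knob',(260,253),.126),('bcL',(36,490),.028),('bcR',(466,505),.028),('gL1',(205,355),.044),('gL2',(200,455),.044),('gR1',(309,360),.044),('gR2',(304,458),.044),('lipL',(198,480),.043),('lipR',(307,483),.043),('coverFL',(22,335),.09),('coverFR',(492,345),.09),('bwhiteL',(40,335),.03),('coverBL',(36,35),.09),('coverBR',(502,48),.09)]:
    print(n,np.round(at(c,*F(*q),z)*1000,1))
p,Rm=s(); print(Rm.as_matrix().round(3))
c=load('wrist0'); M=c['cam_to_world']; print('cam in tool',Rm.inv().apply(M[:3,3]-p), (Rm.inv().as_matrix()@M[:3,:3]).round(3))
E
```

```text
knob [665.  -33.4 126. ]
bcL [497.2 132.4  28. ]
bcR [ 493.4 -195.5   28. ]
gL1 [601.9   6.1  44. ]
gL2 [525.8   7.8  44. ]
gR1 [600. -73.  44.]
gR2 [525.4 -70.6  44. ]
lipL [507.1   8.8  43. ]
lipR [506.7 -73.3  43. ]
coverFL [607.4 138.1  90. ]
coverFR [ 608.3 -204.3   90. ]
bwhiteL [616.2 134.   30. ]
coverBL [833.7 137.4  90. ]
coverBR [ 832.8 -211.1   90. ]
t 0.15 tcp [ 143.5 -607.9  230.5] rv [ 3.63e-01 -3.12e+00 -3.00e-03] w 1.0 F [ 0.6 -0.2  0.3] T [-0.03  0.01 -0.09]
[[-0.973 -0.23  -0.001]
 [-0.23   0.973  0.002]
 [ 0.     0.002 -1.   ]]
cam in tool [ 0.08135291  0.00027986 -0.14180274] [[ 0.     0.949  0.317]
 [ 1.    -0.    -0.   ]
 [ 0.     0.317 -0.949]]
```

Request:
{"name": "carry_out", "arguments": {"increments": [{"rotation":[0,0,6],"linear":[0,0,0],"fingers":1},{"rotation":[0,0,6],"linear":[0,0,0],"fingers":1},{"rotation":[0,0,6],"linear":[0,0,0],"fingers":1},{"rotation":[0,0,6],"linear":[0,0,0],"fingers":1},{"rotation":[0,0,6],"linear":[0,0,0],"fingers":1}], "grip_force": 40}}

```text
time: 0.57
eef_pos: [0.1436, -0.608, 0.2308]
orientation: [-0.465, -3.107, -0.001]
wrist_force: [0.7, -0.7, 0.5]
width: 1.003
```

Request:
{"name": "carry_out", "arguments": {"increments": [{"rotation":[0,0,0],"linear":[-2.1,2.9,0.1],"fingers":1},{"rotation":[0,0,0],"linear":[-2.1,2.9,0.1],"fingers":1},{"rotation":[0,0,0],"linear":[-2.1,2.9,0.1],"fingers":1},{"rotation":[0,0,0],"linear":[-2.1,2.9,0.1],"fingers":1},{"rotation":[0,0,0],"linear":[-2.1,2.9,0.1],"fingers":1}]}}

```text
time: 0.98
eef_pos: [0.2867, -0.4983, 0.226]
orientation: [-0.457, -3.108, -0.001]
wrist_force: [0.7, -0.6, -0.6]
width: 1.003
```

Request:
{"name": "carry_out", "arguments": {"increments": [{"rotation":[0,0,0],"linear":[-2.1,2.9,0.1],"fingers":1},{"rotation":[0,0,0],"linear":[-2.1,2.9,0.1],"fingers":1},{"rotation":[0,0,0],"linear":[-2.1,2.9,0.1],"fingers":1},{"rotation":[0,0,0],"linear":[-2.1,2.9,0.1],"fingers":1},{"rotation":[0,0,0],"linear":[-2.1,2.9,0.1],"fingers":1}]}}

```text
time: 1.4
eef_pos: [0.4292, -0.3895, 0.2211]
orientation: [-0.457, -3.108, -0.0]
wrist_force: [0.2, -1.1, 0.7]
width: 1.0
```

Request:
{"name": "carry_out", "arguments": {"increments": [{"rotation":[0,0,0],"linear":[-2.1,2.9,0.1],"fingers":1},{"rotation":[0,0,0],"linear":[-2.1,2.9,0.1],"fingers":1},{"rotation":[0,0,0],"linear":[0,0,0],"fingers":1},{"rotation":[0,0,0],"linear":[0,0,0],"fingers":1},{"rotation":[0,0,0],"linear":[0,0,0],"fingers":1}]}}

```text
time: 1.82
eef_pos: [0.4848, -0.3472, 0.2189]
orientation: [-0.456, -3.107, -0.0]
wrist_force: [0.1, 0.3, 0.3]
width: 0.998
```

```bash
python3 - <<'E'
from h import *
p,Rm=s(); print(env.read_state()['joint_positions'].round(3)); c=shot('wrist','w1'); print('exp',proj(c,[.487,-.346,.042]))
E
```

```text
t 1.82 tcp [ 484.8 -347.2  218.9] rv [-0.456 -3.107 -0.   ] w 0.998 F [0.1 0.3 0.3] T [-0.02 -0.01  0.02]
[-0.35   0.346 -0.084 -0.    -1.143 -1.512]
exp [256.03279337 167.81036362]
```

View pics/w1.png

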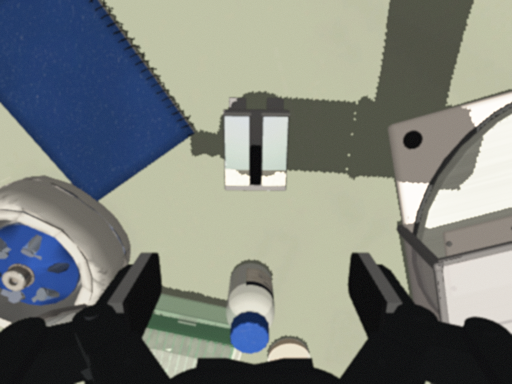

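The wrist view shows the right carrier at (224–288,110–190), its tabs away from the gripper (top, about y=100), the fin at (255,165), the blue-capped bottle at (250,310) beyond it, and the reader at right. I'll enlarge it.

```bash
python3 - <<'E'
from h import *
a=load('w1')['pixels'][:,:,::-1]
cv2.imwrite('pics/crop3.png',cv2.resize(a[90:200,205:305],None,fx=5,fy=5,interpolation=cv2.INTER_CUBIC))
E
```

```text
(no output)
```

View pics/crop3.png

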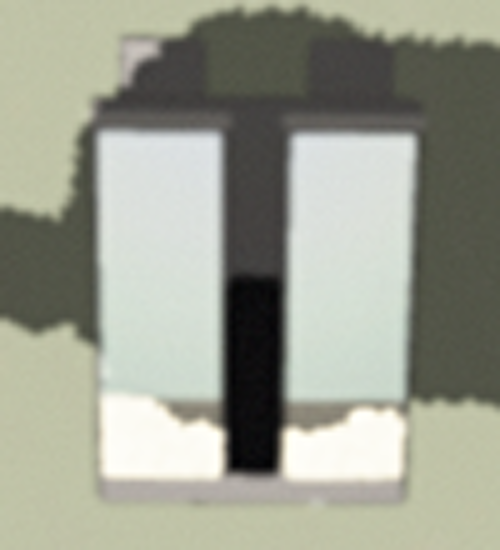

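```bash
cat >> h.py <<'E'
def carr(c,P,z=.008):
    P=np.array([at(c,*q,z)[:2] for q in P])*1000 # outer L, outer R, inner R, inner L  in image of wrist (L = carrier -? decided by fit)
    m=np.array([[-55,-35],[-55,35],[35,35],[35,-35.]])
    pm,mm=P.mean(0),m.mean(0); H=(m-mm).T@(P-pm); U,S,V=np.linalg.svd(H); r=(U@V).T
    t=pm-r@mm; print('yaw',np.degrees(np.arctan2(r[1,0],r[0,0])),'det',np.linalg.det(r),'grip',t,'resid',np.round(P-(m@r.T+t),1).tolist())
E
python3 - <<'E'
from h import *
c=load('w1'); F=lambda x,y:(205+x/5,90+y/5)
carr(c,[F(95,110),F(424,112),F(405,500),F(100,500)])
for q in [(228,276),(280,276),(278,470),(228,470)]: print(at(c,*F(*q),.042)*1000)
E
```

```text
yaw -17.31560352995461 det 1.0000000000000002 grip [ 488.65826461 -346.29446215] resid [[2.1, -0.0], [1.5, -0.6], [-2.3, 0.1], [-1.3, 0.6]]
[ 463.5361513  -344.57316061   42.        ]
[ 466.46690274 -334.7936722    42.        ]
[ 504.65737313 -346.39996219   42.        ]
[ 501.72890469 -356.17175974   42.        ]
```

Request:
{"name": "carry_out", "arguments": {"increments": [{"rotation":[0,0,0.6],"linear":[-0.18,0.18,3.4],"fingers":1},{"rotation":[0,0,0],"linear":[0,0,3.4],"fingers":1},{"rotation":[0,0,0],"linear":[0,0,3.4],"fingers":1},{"rotation":[0,0,0],"linear":[0,0,3.4],"fingers":0},{"rotation":[0,0,0],"linear":[0,0,3.4],"fingers":0}]}}

```text
time: 2.28
eef_pos: [0.4861, -0.3474, 0.0484]
orientation: [0.476, 3.104, -0.0]
wrist_force: [0.6, -0.7, -0.3]
width: 0.748
```

Request:
{"name": "carry_out", "arguments": {"increments": [{"rotation":[0,0,0],"linear":[0,0,1.8],"fingers":0},{"rotation":[0,0,0],"linear":[0,0,1.8],"fingers":0},{"rotation":[0,0,0],"linear":[0,0,0],"fingers":0},{"rotation":[0,0,0],"linear":[0,0,0],"fingers":0},{"rotation":[0,0,0],"linear":[0,0,0],"fingers":0}]}}

```text
time: 2.7
eef_pos: [0.4876, -0.3473, 0.0146]
orientation: [0.474, 3.104, -0.001]
wrist_force: [0.7, 1.4, 0.4]
width: 0.499
```

Request:
{"name": "carry_out", "arguments": {"increments": [{"rotation":[0,0,0],"linear":[0,0,0],"fingers":-1},{"rotation":[0,0,0],"linear":[0,0,0],"fingers":-1},{"rotation":[0,0,0],"linear":[0,0,0],"fingers":-1},{"rotation":[0,0,0],"linear":[0,0,0],"fingers":-1},{"rotation":[0,0,0],"linear":[0,0,0],"fingers":-1}], "grip_force": 60}}

```text
time: 3.12
eef_pos: [0.4882, -0.3467, 0.0149]
orientation: [0.472, 3.103, -0.002]
wrist_force: [-0.5, 0.3, 6.2]
width: 0.127
```

```bash
python3 - <<'E'
from h import *
p,Rm=s()
E
```

```text
t 3.12 tcp [ 488.2 -346.7   14.9] rv [ 4.720e-01  3.103e+00 -2.000e-03] w 0.127 F [-0.5  0.3  6.2] T [ 0.13  0.2  -0.  ]
```

Request:
{"name": "carry_out", "arguments": {"increments": [{"rotation":[0,0,0],"linear":[0,0,0],"fingers":-1},{"rotation":[0,0,0],"linear":[0,0,-1],"fingers":-1},{"rotation":[0,0,0],"linear":[0,0,-3],"fingers":-1},{"rotation":[0,0,0],"linear":[0,0,-3],"fingers":-1},{"rotation":[0,0,0],"linear":[0,0,-3],"fingers":-1}]}}

```text
time: 3.53
eef_pos: [0.4867, -0.3459, 0.1143]
orientation: [-0.473, -3.104, -0.001]
wrist_force: [0.4, 0.6, -2.1]
width: 0.129
```

Request:
{"name": "carry_out", "arguments": {"increments": [{"rotation":[0,0,0],"linear":[0,0,-3],"fingers":-1},{"rotation":[0,0,0],"linear":[0,0,-2],"fingers":-1},{"rotation":[0,0,0],"linear":[0,0,0],"fingers":-1},{"rotation":[0,0,0],"linear":[0,0,0],"fingers":-1}]}}

```text
time: 3.87
eef_pos: [0.4876, -0.3461, 0.1649]
orientation: [0.473, 3.103, -0.0]
wrist_force: [-0.1, 0.8, -0.9]
width: 0.129
```

```bash
python3 - <<'E'
from h import *
p,Rm=s(); c=shot('wrist','w2')
cv2.imwrite('pics/w2c.png',cv2.resize(c['pixels'][80:380,130:380,::-1],None,fx=2,fy=2,interpolation=cv2.INTER_CUBIC))
E
```

```text
t 3.87 tcp [ 487.6 -346.1  164.9] rv [ 0.473  3.103 -0.   ] w 0.129 F [-0.1  0.8 -0.9] T [ 0.04  0.07 -0.01]
```

View pics/w2c.png

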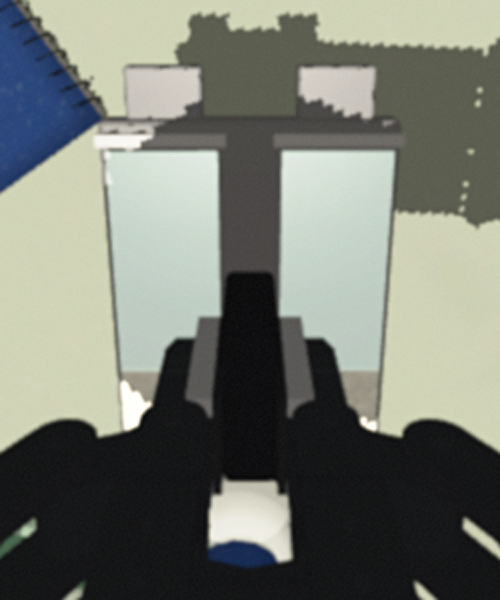

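```bash
python3 - <<'E'
from h import *
c=load('w2'); p,Rm=s()
F=lambda x,y:(130+x/2,80+y/2)
T=np.eye(4); T[:3,:3]=Rm.as_matrix(); T[:3,3]=p
c['cam_to_world']=np.linalg.inv(T)@c['cam_to_world']
pts=[(125,66),(202,66),(299,66),(376,66),(97,118),(403,118),(95,142),(404,142)]
for zt in [.004,.008,.012]:
    print(zt,[np.round(at(c,*F(*q),zt)[:2]*1000,1).tolist() for q in pts])
E
```

```text
t 3.92 tcp [ 486.7 -345.7  163.2] rv [-4.740e-01 -3.105e+00 -1.000e-03] w 0.127 F [-1.4 -0.  -1.5] T [0.04 0.   0.02]
0.004 [[66.8, -27.2], [66.8, -10.3], [66.8, 11.1], [66.8, 28.0], [55.3, -34.2], [55.3, 34.8], [49.8, -35.1], [49.9, 35.5]]
0.008 [[66.4, -27.9], [66.4, -10.5], [66.4, 11.4], [66.4, 28.8], [54.6, -35.1], [54.7, 35.8], [49.0, -36.0], [49.0, 36.4]]
0.012 [[66.0, -28.7], [66.0, -10.8], [66.0, 11.7], [66.0, 29.5], [53.9, -36.1], [54.0, 36.7], [48.1, -37.0], [48.2, 37.4]]
```

Request:
{"name": "carry_out", "arguments": {"increments": [{"rotation":[0,0,-5.8],"linear":[0,0,-2.9],"fingers":-1},{"rotation":[0,0,-5.8],"linear":[0,0,-2.9],"fingers":-1},{"rotation":[0,0,-5.8],"linear":[0,0,-2.9],"fingers":-1},{"rotation":[0,0,0],"linear":[0,0,0],"fingers":-1}], "grip_force": 80}}

```text
time: 4.25
eef_pos: [0.4893, -0.3477, 0.2553]
orientation: [-0.008, 3.134, -0.008]
wrist_force: [0.8, -0.3, -0.1]
width: 0.122
```

Request:
{"name": "carry_out", "arguments": {"increments": [{"rotation":[0,0,0],"linear":[-1.33,3.13,0],"fingers":-1},{"rotation":[0,0,0],"linear":[-1.33,3.13,0],"fingers":-1},{"rotation":[0,0,0],"linear":[-1.33,3.13,0],"fingers":-1},{"rotation":[0,0,0],"linear":[-1.33,3.13,0],"fingers":-1},{"rotation":[0,0,0],"linear":[-1.33,3.13,0],"fingers":-1}]}}

```text
time: 4.67
eef_pos: [0.553, -0.188, 0.2481]
orientation: [0.0, -3.138, -0.001]
wrist_force: [-0.0, -0.0, -0.6]
width: 0.122
```

Request:
{"name": "carry_out", "arguments": {"increments": [{"rotation":[0,0,0],"linear":[-1.33,3.13,0],"fingers":-1},{"rotation":[0,0,0],"linear":[-1.33,3.13,0],"fingers":-1},{"rotation":[0,0,0],"linear":[-1.33,3.13,0],"fingers":-1},{"rotation":[0,0,0],"linear":[-1.33,3.13,0],"fingers":-1},{"rotation":[0,0,0],"linear":[-1.33,3.13,0],"fingers":-1}]}}

```text
time: 5.08
eef_pos: [0.6193, -0.0313, 0.248]
orientation: [0.001, -3.137, 0.0]
wrist_force: [0.5, -0.9, -1.1]
width: 0.123
```

Request:
{"name": "carry_out", "arguments": {"increments": [{"rotation":[0,0,0],"linear":[0,0,0],"fingers":-1},{"rotation":[0,0,0],"linear":[0,0,0],"fingers":-1},{"rotation":[0,0,0],"linear":[0,0,0],"fingers":-1}]}}

```text
time: 5.33
eef_pos: [0.619, -0.0331, 0.2485]
orientation: [0.002, -3.138, 0.001]
wrist_force: [-0.7, -0.1, -0.5]
width: 0.124
```

```bash
python3 - <<'E'
from h import *
p,Rm=s(); c=shot('wrist','w3')
cv2.imwrite('pics/w3c.png',cv2.resize(c['pixels'][0:280,110:400,::-1],None,fx=2,fy=2,interpolation=cv2.INTER_CUBIC))
E
```

```text
t 5.33 tcp [619.  -33.1 248.5] rv [ 2.000e-03 -3.138e+00  1.000e-03] w 0.124 F [-0.7 -0.1 -0.5] T [-0.04  0.02 -0.06]
```

View pics/w3c.png

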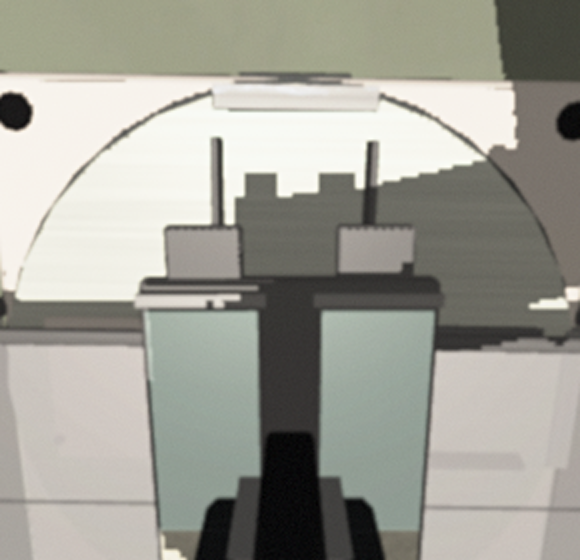

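```bash
python3 - <<'E'
from h import *
c=load('w3'); F=lambda x,y:(110+x/2,y/2)
for n,q,z in [('lipL',(213,108),.039),('lipR',(379,110),.039),('lipL',(213,97),.043),('lipR',(379,97),.043),('lipoutL',(213,86),.043),('gL1',(217,138),.044),('gL2',(217,225),.044),('gR1',(372,142),.044),('gR2',(370,225),.044),('edgeL',(10,73),.028),('edgeR',(510,82),.028),('circL',(18,298),.03),('circR',(566,298),.03),('circtopL',(213,95),.03),('circtopR',(380,95),.03)]:
    print(n,np.round(at(c,*F(*q),z)*1000,1))
E
```

```text
lipL [512.2 -71.   39. ]
lipR [513.   11.6  39. ]
lipL [507.5 -70.4  43. ]
lipR [507.4  10.9  43. ]
lipoutL [502.6 -70.2  43. ]
gL1 [526.4 -68.9  44. ]
gL2 [568.7 -70.3  44. ]
gR1 [528.2   8.2  44. ]
gR2 [568.5   8.8  44. ]
edgeL [ 495.2 -174.1   28. ]
edgeR [499.   78.9  28. ]
circL [ 609.8 -184.    30. ]
circR [609.3 121.2  30. ]
circtopL [505.5 -71.7  30. ]
circtopR [505.3  13.   30. ]
```

Request:
{"name": "carry_out", "arguments": {"increments": [{"rotation":[0,0,0],"linear":[1.08,0.04,3.67],"fingers":-1},{"rotation":[0,0,0],"linear":[1.08,0.04,3.67],"fingers":-1},{"rotation":[0,0,0],"linear":[1.08,0.04,3.67],"fingers":-1},{"rotation":[0,0,0],"linear":[1.08,0.04,3.67],"fingers":-1},{"rotation":[0,0,0],"linear":[0,0,0],"fingers":-1}]}}

```text
time: 5.8
eef_pos: [0.568, -0.0337, 0.096]
orientation: [-0.005, -3.123, 0.002]
wrist_force: [-2.6, -0.5, -2.1]
width: 0.12
```

Request:
{"name": "carry_out", "arguments": {"increments": [{"rotation":[0,-5,0],"linear":[0,0,0],"fingers":-1},{"rotation":[0,-5,0],"linear":[0,0,0],"fingers":-1},{"rotation":[0,-5,0],"linear":[0,0,0],"fingers":-1},{"rotation":[0,0,0],"linear":[0,0,0],"fingers":-1},{"rotation":[0,0,0],"linear":[0,0,0],"fingers":-1}]}}

```text
time: 6.22
eef_pos: [0.5764, -0.0325, 0.1052]
orientation: [-0.002, 2.88, -0.001]
wrist_force: [0.4, -0.4, -0.2]
width: 0.125
```

```bash
cat >> h.py <<'E'
def tip(off=(66.2,.4,15.)):
    ps=[];
    t=env.read_state(); p=t['eef_pos']*1000; Rm=R.from_rotvec(t['orientation'])
    q=p+Rm.apply(off); print('tip',q.round(1),'tilt',np.degrees(np.arcsin(-Rm.as_matrix()[2,0])).round(1),'yawerr',np.degrees(Rm.as_matrix()[0,1]).round(2),'roll',np.degrees(Rm.as_matrix()[2,1]).round(2)); return q,Rm
def step(dw,Rm): print('tool cm',np.round(Rm.inv().apply(dw)/10,2))
E
python3 - <<'E'
from h import *
p,Rm=s(); q,Rm=tip(); step(np.array([515.5,-31.2,33])-q,Rm)
E
```

```text
t 6.22 tcp [576.4 -32.5 105.2] rv [-2.00e-03  2.88e+00 -1.00e-03] w 0.125 F [ 0.4 -0.4 -0.2] T [0.05 0.49 0.04]
tip [516.4 -32.2  73.5] tilt 15.0 yawerr -0.06 roll -0.05
tool cm [1.13 0.1  3.89]
```

Request:
{"name": "carry_out", "arguments": {"increments": [{"rotation":[0,0,0],"linear":[0,0,0],"fingers":-1},{"rotation":[0,0,0],"linear":[0.37,0.1,1.3],"fingers":-1},{"rotation":[0,0,0],"linear":[0.37,0,1.3],"fingers":-1},{"rotation":[0,0,0],"linear":[0,0,0],"fingers":-1},{"rotation":[0,0,0],"linear":[0,0,0],"fingers":-1}]}}

```text
time: 6.63
eef_pos: [0.5778, -0.0305, 0.0769]
orientation: [-0.002, 2.88, -0.0]
wrist_force: [0.7, -0.3, 0.1]
width: 0.124
```

Request:
{"name": "carry_out", "arguments": {"increments": [{"rotation":[0,0,0],"linear":[0,0,0],"fingers":-1},{"rotation":[0,0,0],"linear":[0,0,0],"fingers":-1},{"rotation":[0,0,0],"linear":[0,0,0],"fingers":-1}]}}

```text
time: 6.88
eef_pos: [0.5772, -0.0304, 0.0775]
orientation: [-0.002, 2.878, 0.001]
wrist_force: [0.3, -1.0, -1.0]
width: 0.128
```

```bash
python3 - <<'E'
from h import *
p,Rm=s(); q,Rm=tip(); step(np.array([515.5,-31.2,31])-q,Rm)
c=shot('side','sd1');a=c['pixels'][:,:,::-1]
u,v=proj(c,[.56,-.03,.05]).astype(int); print(u,v)
cv2.imwrite('pics/sd1c.png',cv2.resize(a[v-50:v+50,u-65:u+65],None,fx=6,fy=6,interpolation=cv2.INTER_CUBIC))
E
```

```text
t 6.88 tcp [577.2 -30.4  77.5] rv [-2.000e-03  2.878e+00  1.000e-03] w 0.128 F [ 0.3 -1.  -1. ] T [-0.02  0.61  0.07]
tip [517.2 -30.1  45.7] tilt 15.1 yawerr -0.08 roll 0.02
tool cm [ 0.54 -0.11  1.38]
262 203
```

View pics/sd1c.png

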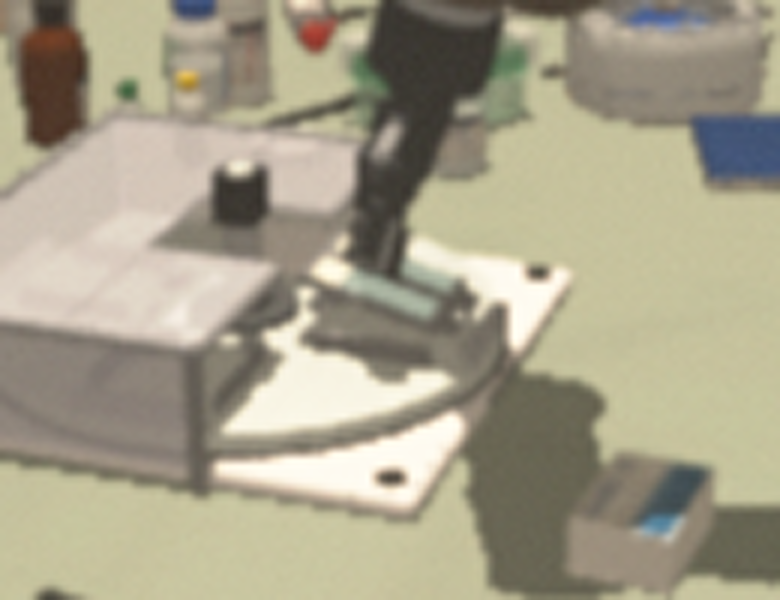

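The side crop shows the carrier tilted at (390,290), with its tabs just inside the lip at (490,330) and below nothing else, so I lower it gently.

Request:
{"name": "carry_out", "arguments": {"increments": [{"rotation":[0,0,0],"linear":[0.23,-0.05,0.55],"fingers":-1},{"rotation":[0,0,0],"linear":[0.23,-0.05,0.55],"fingers":-1},{"rotation":[0,0,0],"linear":[0,0,0],"fingers":-1},{"rotation":[0,0,0],"linear":[0,0,0],"fingers":-1}]}}

```text
time: 7.27
eef_pos: [0.5738, -0.0318, 0.0638]
orientation: [-0.002, 2.882, -0.001]
wrist_force: [1.0, -0.7, -1.3]
width: 0.126
```

Request:
{"name": "carry_out", "arguments": {"increments": [{"rotation":[0,0,0],"linear":[0.04,0,0.15],"fingers":-1},{"rotation":[0,0,0],"linear":[0,0,0],"fingers":-1},{"rotation":[0,0,0],"linear":[0,0,0],"fingers":-1}]}}

```text
time: 7.52
eef_pos: [0.5746, -0.0315, 0.0631]
orientation: [-0.002, 2.88, 0.0]
wrist_force: [-0.5, 1.0, -0.4]
width: 0.129
```

```bash
python3 - <<'E'
from h import *
p,Rm=s(); q,Rm=tip()
E
```

```text
t 7.52 tcp [574.6 -31.5  63.1] rv [-2.00e-03  2.88e+00  0.00e+00] w 0.129 F [-0.5  1.  -0.4] T [-0.01  0.55 -0.02]
tip [514.5 -31.2  31.5] tilt 15.0 yawerr -0.08 roll -0.0
```

Request:
{"name": "carry_out", "arguments": {"increments": [{"rotation":[0,0,0],"linear":[0.02,0,0.07],"fingers":-1},{"rotation":[0,0,0],"linear":[0,0,0],"fingers":-1},{"rotation":[0,0,0],"linear":[0,0,0],"fingers":-1}]}}

```text
time: 7.77
eef_pos: [0.5747, -0.0315, 0.0624]
orientation: [-0.002, 2.88, 0.0]
wrist_force: [-0.3, -0.5, -0.4]
width: 0.123
```

Request:
{"name": "carry_out", "arguments": {"increments": [{"rotation":[0,0,0],"linear":[0.02,0,0.07],"fingers":-1},{"rotation":[0,0,0],"linear":[0,0,0],"fingers":-1},{"rotation":[0,0,0],"linear":[0,0,0],"fingers":-1}]}}

```text
time: 8.02
eef_pos: [0.5748, -0.0315, 0.0617]
orientation: [-0.002, 2.879, 0.0]
wrist_force: [-0.1, 0.4, -0.8]
width: 0.121
```

Request:
{"name": "carry_out", "arguments": {"increments": [{"rotation":[0,0,0],"linear":[0.02,0,0.07],"fingers":-1},{"rotation":[0,0,0],"linear":[0,0,0],"fingers":-1},{"rotation":[0,0,0],"linear":[0,0,0],"fingers":-1}]}}

```text
time: 8.27
eef_pos: [0.5749, -0.0315, 0.0614]
orientation: [-0.002, 2.879, 0.0]
wrist_force: [0.3, -0.2, 2.7]
width: 0.124
```

```bash
python3 - <<'E'
from h import *
p,Rm=s(); q,Rm=tip()
E
```

```text
t 8.27 tcp [574.9 -31.5  61.4] rv [-2.000e-03  2.879e+00  0.000e+00] w 0.124 F [ 0.3 -0.2  2.7] T [-0.03  0.64 -0.02]
tip [514.9 -31.2  29.7] tilt 15.0 yawerr -0.09 roll 0.0
```

Request:
{"name": "carry_out", "arguments": {"increments": [{"rotation":[0,0,0],"linear":[0.28,0,-0.1],"fingers":-1},{"rotation":[0,0,0],"linear":[0,0,0],"fingers":-1},{"rotation":[0,0,0],"linear":[0,0,0],"fingers":-1}]}}

```text
time: 8.52
eef_pos: [0.572, -0.0314, 0.0616]
orientation: [-0.002, 2.879, 0.001]
wrist_force: [0.9, 0.2, 2.4]
width: 0.123
```

Request:
{"name": "carry_out", "arguments": {"increments": [{"rotation":[0,0,0],"linear":[0.29,0,-0.08],"fingers":-1},{"rotation":[0,0,0],"linear":[0,0,0],"fingers":-1},{"rotation":[0,0,0],"linear":[0,0,0],"fingers":-1}]}}

```text
time: 8.77
eef_pos: [0.5689, -0.0314, 0.0615]
orientation: [-0.002, 2.879, 0.001]
wrist_force: [2.0, 0.8, 1.7]
width: 0.124
```

Request:
{"name": "carry_out", "arguments": {"increments": [{"rotation":[0,0,0],"linear":[0.19,0,-0.05],"fingers":-1},{"rotation":[0,0,0],"linear":[0,0,0],"fingers":-1},{"rotation":[0,0,0],"linear":[0,0,0],"fingers":-1}]}}

```text
time: 9.02
eef_pos: [0.5681, -0.0311, 0.0619]
orientation: [-0.003, 2.877, 0.002]
wrist_force: [4.7, -1.0, 2.0]
width: 0.12
```

```bash
python3 - <<'E'
from h import *
p,Rm=s(); q,Rm=tip()
E
```

```text
t 9.02 tcp [568.1 -31.1  61.9] rv [-3.000e-03  2.877e+00  2.000e-03] w 0.12 F [ 4.7 -1.   2. ] T [-0.22 -1.06 -0.09]
tip [508.2 -30.8  30.1] tilt 15.2 yawerr -0.11 roll 0.05
```

```bash
python3 - <<'E'
from h import *
c=shot('wrist','w4')
cv2.imwrite('pics/w4c.png',cv2.resize(c['pixels'][30:180,150:370,::-1],None,fx=3.6,fy=3.6,interpolation=cv2.INTER_CUBIC))
E
```

```text
(no output)
```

View pics/w4c.png

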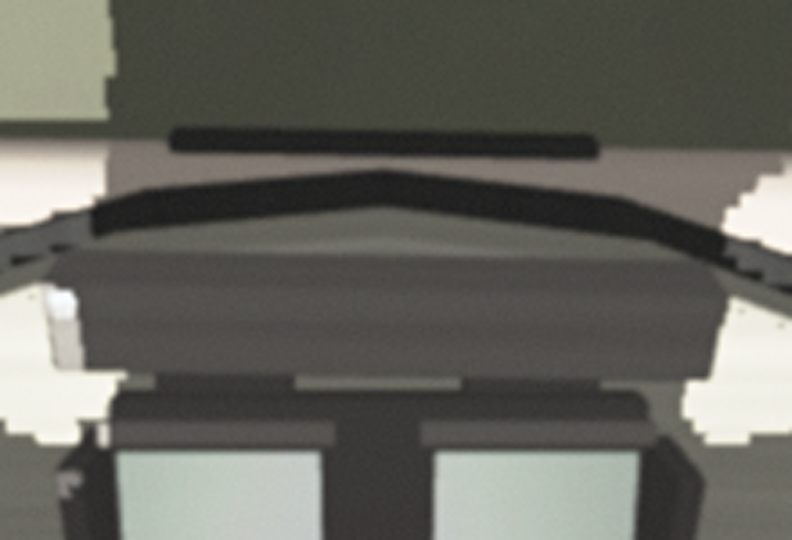

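Both tabs (crop 225,380 and 530,380) vanish under the lip (lower edge y≈372), so they are hooked. Now I work out the swing about the tab tip.

```bash
cat >> h.py <<'E'
def swing(th,pt,off=np.array([66.2,.4,15.])):
    """rows for tilts th (deg) with carrier tip at pt, from present pose"""
    t=env.read_state(); p=t['eef_pos']*1000; Rm=R.from_rotvec(t['orientation'])
    for a in th:
        Rt=R.from_euler('y',-a,degrees=True)*R.from_euler('y',180,degrees=True)
        pn=np.array(pt)-Rt.apply(off); print(a,'rot',(Rm.inv()*Rt).as_rotvec(degrees=True).round(1),'lin cm',np.round(Rm.inv().apply(pn-p)/10,2)); p,Rm=pn,Rt
E
python3 - <<'E'
from h import *
s();swing([12,9,6,3,0,-1],(508.8,-30.8,30.1))
E
```

```text
t 9.07 tcp [568.2 -31.1  61.9] rv [-3.000e-03  2.877e+00  2.000e-03] w 0.122 F [ 5.3 -0.5  1.2] T [-0.21 -1.01 -0.06]
12 rot [0.1 3.2 0.1] lin cm [-0.13 -0.01  0.38]
9 rot [0. 3. 0.] lin cm [-0.07  0.    0.35]
6 rot [0. 3. 0.] lin cm [-0.07  0.    0.35]
3 rot [0. 3. 0.] lin cm [-0.07  0.    0.35]
0 rot [0. 3. 0.] lin cm [-0.07  0.    0.35]
-1 rot [0. 1. 0.] lin cm [-0.03  0.    0.12]
```

Request:
{"name": "carry_out", "arguments": {"increments": [{"rotation":[0,3,0],"linear":[-0.2,0.05,0.38],"fingers":-1},{"rotation":[0,0,0],"linear":[0,0,0],"fingers":-1},{"rotation":[0,3,0],"linear":[-0.07,0,0.35],"fingers":-1},{"rotation":[0,0,0],"linear":[0,0,0],"fingers":-1},{"rotation":[0,0,0],"linear":[0,0,0],"fingers":-1}]}}

```text
time: 9.48
eef_pos: [0.5715, -0.031, 0.0549]
orientation: [-0.002, 2.983, -0.0]
wrist_force: [2.4, -0.6, 3.9]
width: 0.125
```

Request:
{"name": "carry_out", "arguments": {"increments": [{"rotation":[0,3,0],"linear":[-0.07,0,0.35],"fingers":-1},{"rotation":[0,0,0],"linear":[0,0,0],"fingers":-1},{"rotation":[0,0,0],"linear":[0,0,0],"fingers":-1}]}}

```text
time: 9.73
eef_pos: [0.5722, -0.0312, 0.0514]
orientation: [-0.002, 3.036, -0.0]
wrist_force: [3.8, 0.3, 4.6]
width: 0.125
```

```bash
python3 - <<'E'
from h import *
p,Rm=s(); q,Rm=tip()
E
```

```text
t 9.73 tcp [572.2 -31.2  51.4] rv [-2.000e-03  3.036e+00 -0.000e+00] w 0.125 F [3.8 0.3 4.6] T [-0.06 -0.63 -0.  ]
tip [507.9 -30.9  29.5] tilt 6.1 yawerr -0.07 roll -0.02
```

Request:
{"name": "carry_out", "arguments": {"increments": [{"rotation":[0,3,0],"linear":[-0.07,0,0.35],"fingers":-1},{"rotation":[0,0,0],"linear":[0,0,0],"fingers":-1},{"rotation":[0,0,0],"linear":[0,0,0],"fingers":-1}]}}

```text
time: 9.98
eef_pos: [0.573, -0.0312, 0.0479]
orientation: [-0.002, 3.088, -0.0]
wrist_force: [3.6, -1.3, 4.1]
width: 0.123
```

Request:
{"name": "carry_out", "arguments": {"increments": [{"rotation":[0,3,0],"linear":[-0.07,0,0.35],"fingers":-1},{"rotation":[0,0,0],"linear":[0,0,0],"fingers":-1},{"rotation":[0,0,0],"linear":[0,0,0],"fingers":-1}]}}

```text
time: 10.23
eef_pos: [0.5736, -0.0313, 0.045]
orientation: [-0.002, 3.141, -0.001]
wrist_force: [0.9, -0.7, 6.8]
width: 0.123
```

Request:
{"name": "carry_out", "arguments": {"increments": [{"rotation":[0,0,0],"linear":[0,0,0.15],"fingers":-1},{"rotation":[0,0,0],"linear":[0,0,0],"fingers":-1},{"rotation":[0,0,0],"linear":[0,0,0],"fingers":-1}]}}

```text
time: 10.48
eef_pos: [0.5736, -0.0313, 0.0449]
orientation: [-0.003, 3.14, -0.001]
wrist_force: [-1.6, 0.5, 12.8]
width: 0.123
```

```bash
python3 - <<'E'
from h import *
p,Rm=s(); q,Rm=tip()
E
```

```text
t 10.48 tcp [573.6 -31.3  44.9] rv [-3.00e-03  3.14e+00 -1.00e-03] w 0.123 F [-1.6  0.5 12.8] T [-0.    0.29 -0.05]
tip [507.4 -31.1  29.8] tilt 0.1 yawerr -0.12 roll -0.05
```

Request:
{"name": "carry_out", "arguments": {"increments": [{"rotation":[0,0,0],"linear":[0,0,-0.12],"fingers":-1},{"rotation":[0,0,0],"linear":[0,0,0],"fingers":-0.4},{"rotation":[0,0,0],"linear":[0,0,0],"fingers":-0.4},{"rotation":[0,0,0],"linear":[0,0,0],"fingers":-0.4},{"rotation":[0,0,0],"linear":[0,0,0],"fingers":-0.4}]}}

```text
time: 10.9
eef_pos: [0.5727, -0.0312, 0.0433]
orientation: [0.002, -3.139, 0.001]
wrist_force: [-0.0, -0.1, -0.6]
width: 0.302
```

Request:
{"name": "carry_out", "arguments": {"increments": [{"rotation":[0,0,0],"linear":[0,0,-1],"fingers":-0.4},{"rotation":[0,0,0],"linear":[0,0,-2],"fingers":-0.4},{"rotation":[0,0,0],"linear":[0,0,-3],"fingers":-0.4},{"rotation":[0,0,0],"linear":[0,0,-3],"fingers":-0.4},{"rotation":[0,0,0],"linear":[0,0,-3],"fingers":1}]}}

```text
time: 11.32
eef_pos: [0.5737, -0.0312, 0.1658]
orientation: [0.002, -3.141, 0.0]
wrist_force: [0.1, 0.5, 0.4]
width: 0.425
```

Request:
{"name": "carry_out", "arguments": {"increments": [{"rotation":[0,0,0],"linear":[-2.5,0,-2],"fingers":1},{"rotation":[0,0,0],"linear":[-2.5,0,-1],"fingers":1},{"rotation":[0,0,0],"linear":[-2.5,0,0],"fingers":1},{"rotation":[0,0,0],"linear":[0,0,0],"fingers":1},{"rotation":[0,0,0],"linear":[0,0,0],"fingers":1}]}}

```text
time: 11.73
eef_pos: [0.6493, -0.031, 0.1937]
orientation: [0.001, -3.14, -0.0]
wrist_force: [0.1, 0.5, 0.8]
width: 1.002
```

```bash
python3 - <<'E'
from h import *
p,Rm=s(); c=shot('wrist','w5'); print(env.read_state()['joint_positions'].round(2))
cv2.imwrite('pics/w5c.png',cv2.resize(c['pixels'][:,90:420,::-1],None,fx=1.55,fy=1.55,interpolation=cv2.INTER_CUBIC))
E
```

```text
t 11.73 tcp [649.3 -31.  193.7] rv [ 1.00e-03 -3.14e+00 -0.00e+00] w 1.002 F [0.1 0.5 0.8] T [-0.01  0.07 -0.03]
[ 0.2   0.45  0.02 -0.   -1.14 -1.77]
```

View pics/w5c.png

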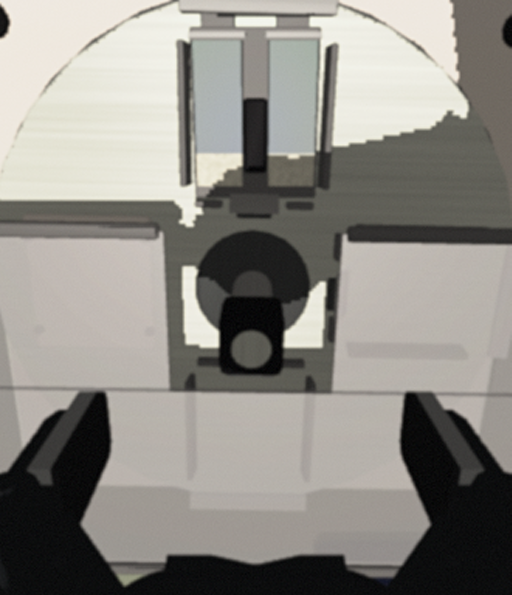

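The carrier lies in the bay (crop 190–320, 30–190), catch at (255,203), knob top at (251,349). I check flatness numerically and locate the knob.

```bash
python3 - <<'E'
from h import *
c=load('w5'); F=lambda x,y:(90+x/1.55,y/1.55)
print('knob',at(c,*F(251,349),.126)*1000)
for n,q,z in [('knobcorners',(222,373),.126),('',(281,373),.126),('innerL flat',(197,186),.038),('innerR',(318,188),.038),('innerL up',(197,186),.056),('innerR up',(318,188),.056),('outL',(191,35),.038),('outR',(321,35),.038),('finIn',(243,170),.072),('finIn',(267,170),.072)]: print(n,(at(c,*F(*q),z)*1000).round(1))
E
```

```text
knob [664.08195744 -32.45658955 126.        ]
knobcorners [676.1 -45.8 126. ]
 [676.1 -18.7 126. ]
innerL flat [601.5 -64.2  38. ]
innerR [602.6   5.7  38. ]
innerL up [599.5 -62.2  56. ]
innerR up [600.5   3.5  56. ]
outL [523.  -64.6  38. ]
outR [522.9   4.1  38. ]
finIn [589.7 -36.8  72. ]
finIn [589.7 -24.6  72. ]
```

Request:
{"name": "carry_out", "arguments": {"increments": [{"rotation":[0,0,0],"linear":[-1.5,-0.12,0.5],"fingers":0},{"rotation":[0,0,0],"linear":[0,0,3],"fingers":0},{"rotation":[0,0,0],"linear":[0,0,3],"fingers":0},{"rotation":[0,0,0],"linear":[0,0,3.2],"fingers":0},{"rotation":[0,0,0],"linear":[0,0,0],"fingers":0}]}}

```text
time: 12.2
eef_pos: [0.6581, -0.0324, 0.0901]
orientation: [-0.0, -3.126, 0.001]
wrist_force: [-0.3, -0.4, -1.2]
width: 0.499
```

Request:
{"name": "carry_out", "arguments": {"increments": [{"rotation":[0,0,0],"linear":[0,0,0],"fingers":0},{"rotation":[0,0,0],"linear":[0,0,0],"fingers":-1},{"rotation":[0,0,0],"linear":[0,0,0],"fingers":-1},{"rotation":[0,0,0],"linear":[0,0,0],"fingers":-1},{"rotation":[0,0,0],"linear":[0,0,0],"fingers":-1}], "grip_force": 70}}

```text
time: 12.62
eef_pos: [0.665, -0.0328, 0.0998]
orientation: [-0.002, 3.138, -0.001]
wrist_force: [-1.5, -5.1, 3.0]
width: 0.338
```

```bash
python3 - <<'E'
from h import *
p,Rm=s()
E
```

```text
t 12.62 tcp [665.  -32.8  99.8] rv [-2.000e-03  3.138e+00 -1.000e-03] w 0.338 F [-1.5 -5.1  3. ] T [-0.78  0.31  0.01]
```

Request:
{"name": "carry_out", "arguments": {"increments": [{"rotation":[0,0,-6],"linear":[0,0,0],"fingers":-1},{"rotation":[0,0,-6],"linear":[0,0,0],"fingers":-1},{"rotation":[0,0,-6],"linear":[0,0,0],"fingers":-1},{"rotation":[0,0,-6],"linear":[0,0,0],"fingers":-1},{"rotation":[0,0,-6],"linear":[0,0,0],"fingers":-1}]}}

```text
time: 13.03
eef_pos: [0.6649, -0.0324, 0.0998]
orientation: [-0.821, 3.03, -0.001]
wrist_force: [-0.1, -2.9, 4.0]
width: 0.336
```

Request:
{"name": "carry_out", "arguments": {"increments": [{"rotation":[0,0,-6],"linear":[0,0,0],"fingers":-1},{"rotation":[0,0,-6],"linear":[0,0,0],"fingers":-1},{"rotation":[0,0,-6],"linear":[0,0,0],"fingers":-1},{"rotation":[0,0,-6],"linear":[0,0,0],"fingers":-1},{"rotation":[0,0,-6],"linear":[0,0,0],"fingers":-1}]}}

```text
time: 13.45
eef_pos: [0.6645, -0.0321, 0.0998]
orientation: [-1.58, 2.714, -0.001]
wrist_force: [-1.8, -1.0, 6.0]
width: 0.332
```

Request:
{"name": "carry_out", "arguments": {"increments": [{"rotation":[0,0,-6],"linear":[0,0,0],"fingers":-1},{"rotation":[0,0,-6],"linear":[0,0,0],"fingers":-1},{"rotation":[0,0,-6],"linear":[0,0,0],"fingers":-1},{"rotation":[0,0,-6],"linear":[0,0,0],"fingers":-1},{"rotation":[0,0,-6],"linear":[0,0,0],"fingers":-1}]}}

```text
time: 13.87
eef_pos: [0.6641, -0.032, 0.0998]
orientation: [-2.229, 2.214, -0.001]
wrist_force: [-3.4, -0.5, 5.9]
width: 0.341
```

Request:
{"name": "carry_out", "arguments": {"increments": [{"rotation":[0,0,0],"linear":[0,0,0],"fingers":-1},{"rotation":[0,0,0],"linear":[0,0,0],"fingers":-1},{"rotation":[0,0,0],"linear":[0,0,0],"fingers":-1}]}}

```text
time: 14.12
eef_pos: [0.6641, -0.0322, 0.0998]
orientation: [-2.224, 2.219, -0.001]
wrist_force: [-3.4, -1.0, 6.0]
width: 0.337
```

```bash
python3 - <<'E'
from h import *
p,Rm=s();print(Rm.as_matrix()[:,0].round(3))
E
```

```text
t 14.12 tcp [664.1 -32.2  99.8] rv [-2.224e+00  2.219e+00 -1.000e-03] w 0.337 F [-3.4 -1.   6. ] T [-0.5   1.15  0.  ]
[ 0.002 -1.     0.001]
```

Request:
{"name": "carry_out", "arguments": {"increments": [{"rotation":[0,0,0],"linear":[0,0,0],"fingers":0},{"rotation":[0,0,0],"linear":[0,0,0],"fingers":0},{"rotation":[0,0,0],"linear":[0,0,0],"fingers":0},{"rotation":[0,0,0],"linear":[0,0,-1],"fingers":0},{"rotation":[0,0,0],"linear":[0,0,-3],"fingers":0}]}}

```text
time: 14.53
eef_pos: [0.6612, -0.032, 0.133]
orientation: [2.217, -2.215, -0.011]
wrist_force: [0.3, 0.1, -0.8]
width: 0.497
```

Request:
{"name": "carry_out", "arguments": {"increments": [{"rotation":[0,0,7],"linear":[0,0,-3],"fingers":1},{"rotation":[0,0,7],"linear":[0,0,-3],"fingers":1},{"rotation":[0,0,7],"linear":[0,0,-2],"fingers":1},{"rotation":[0,0,7],"linear":[0,0,0],"fingers":1},{"rotation":[0,0,7],"linear":[0,0,0],"fingers":1}]}}

```text
time: 14.95
eef_pos: [0.6653, -0.0318, 0.2206]
orientation: [-1.442, 2.785, -0.003]
wrist_force: [-0.4, 0.6, -0.5]
width: 1.004
```

Request:
{"name": "carry_out", "arguments": {"increments": [{"rotation":[0,0,7],"linear":[0,0,0],"fingers":1},{"rotation":[0,0,7],"linear":[0,0,0],"fingers":1},{"rotation":[0,0,7],"linear":[0,0,0],"fingers":1},{"rotation":[0,0,7],"linear":[0,0,0],"fingers":1},{"rotation":[0,0,7],"linear":[0,0,0],"fingers":1}]}}

```text
time: 15.37
eef_pos: [0.6644, -0.0319, 0.2181]
orientation: [-0.539, 3.094, 0.0]
wrist_force: [-0.6, 0.4, -0.0]
width: 1.0
```

Request:
{"name": "carry_out", "arguments": {"increments": [{"rotation":[0,0,7],"linear":[0,0,0],"fingers":1},{"rotation":[0,0,7],"linear":[0,0,0],"fingers":1},{"rotation":[0,0,7],"linear":[0,0,0],"fingers":1},{"rotation":[0,0,7],"linear":[0,0,0],"fingers":1},{"rotation":[0,0,7],"linear":[0,0,0],"fingers":1}]}}

```text
time: 15.78
eef_pos: [0.6644, -0.0319, 0.2181]
orientation: [0.417, 3.113, 0.001]
wrist_force: [-0.1, 0.5, 0.0]
width: 1.001
```

Request:
{"name": "carry_out", "arguments": {"increments": [{"rotation":[0,0,2.5],"linear":[0,0,0],"fingers":1},{"rotation":[0,0,0],"linear":[1.61,3.25,0],"fingers":1},{"rotation":[0,0,0],"linear":[1.61,3.25,0],"fingers":1},{"rotation":[0,0,0],"linear":[1.61,3.25,0],"fingers":1},{"rotation":[0,0,0],"linear":[1.61,3.25,0],"fingers":1}]}}

```text
time: 16.2
eef_pos: [0.6415, 0.1126, 0.2182]
orientation: [0.477, 3.104, 0.001]
wrist_force: [0.2, 0.1, 0.1]
width: 1.005
```

Request:
{"name": "carry_out", "arguments": {"increments": [{"rotation":[0,0,0],"linear":[1.61,3.25,0],"fingers":1},{"rotation":[0,0,0],"linear":[1.61,3.25,0],"fingers":1},{"rotation":[0,0,0],"linear":[1.61,3.25,0],"fingers":1},{"rotation":[0,0,0],"linear":[1.61,3.25,0],"fingers":1},{"rotation":[0,0,0],"linear":[1.61,3.25,0],"fingers":1}]}}

```text
time: 16.62
eef_pos: [0.6131, 0.2924, 0.2183]
orientation: [0.475, 3.104, 0.002]
wrist_force: [1.1, 0.9, 0.2]
width: 1.001
```

Request:
{"name": "carry_out", "arguments": {"increments": [{"rotation":[0,0,0],"linear":[1.61,3.25,0],"fingers":1},{"rotation":[0,0,0],"linear":[0,0,0],"fingers":1},{"rotation":[0,0,0],"linear":[0,0,0],"fingers":1},{"rotation":[0,0,0],"linear":[0,0,0],"fingers":1}]}}

```text
time: 16.95
eef_pos: [0.6078, 0.3263, 0.2176]
orientation: [0.475, 3.105, 0.0]
wrist_force: [-0.1, 0.3, -0.5]
width: 1.004
```

```bash
python3 - <<'E'
from h import *
p,Rm=s();print(env.read_state()['joint_positions'].round(2)); c=shot('wrist','w6'); t=shot('top','t6')
a=c['pixels'][:,:,::-1]; u,v=[int(x) for x in proj(c,[.607,.326,.02])]; print(u,v)
x0,y0=max(u-60,0),max(v-75,0); print(x0,y0)
A=cv2.resize(a[y0:y0+120,x0:x0+120],None,fx=5,fy=5,interpolation=cv2.INTER_CUBIC)[:600]
T=t['pixels'][90:210,250:400,::-1]; T=cv2.resize(t['pixels'][80:240,195:395,::-1],(200,160)); 
B=np.zeros((A.shape[0],200,3),np.uint8); B[:160]=T; B[200:350]=cv2.resize(a,(200,150))
cv2.imwrite('pics/w6c.png',np.hstack([A,B]))
E
```

```text
t 16.95 tcp [607.8 326.3 217.6] rv [0.475 3.105 0.   ] w 1.004 F [-0.1  0.3 -0.5] T [-0.03 -0.01  0.03]
[ 0.73  0.5   0.17  0.   -1.23 -2.6 ]
253 160
193 85
```

View pics/w6c.png

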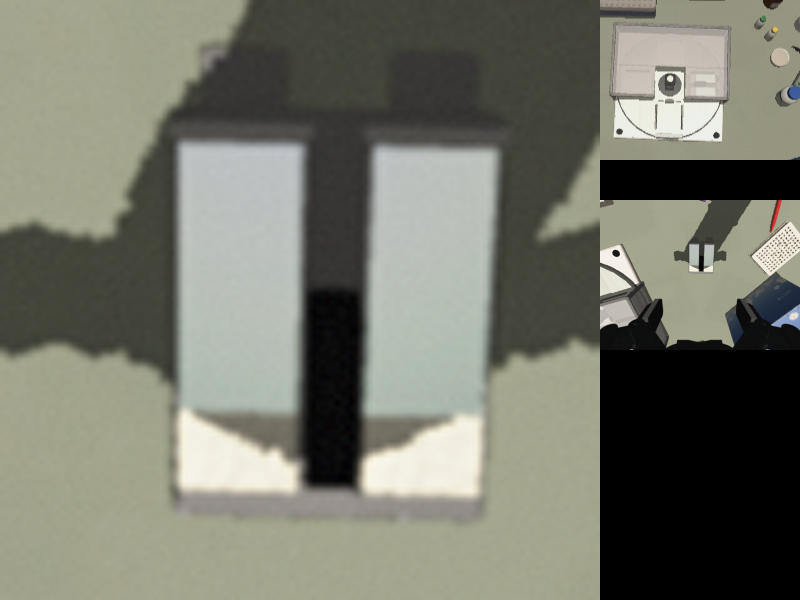

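```bash
python3 - <<'E'
from h import *
c=load('w6'); F=lambda x,y:(193+x/5,85+y/5)
carr(c,[F(166,124),F(508,128),F(485,518),F(172,516)])
for q in [(304,488),(358,488)]: print(at(c,*F(*q),.042)*1000)
c=load('top0'); F2=lambda x,y:(x/.78,y/.78)
for q in [(107,90),(66,112),(38,75)]: print('box',at(c,*F2(*q),.1).round(3))
s()
E
```

```text
yaw -18.151401236230882 det 1.0 grip [610.84319129 331.27875728] resid [[1.7, -1.3], [2.0, 0.3], [-2.0, 0.9], [-1.7, 0.0]]
[623.99211569 320.82494343  42.        ]
[627.26371496 331.28372896  42.        ]
box [0.789 0.345 0.1  ]
box [0.701 0.492 0.1  ]
box [0.841 0.609 0.1  ]
t 17.05 tcp [608.1 325.2 217.7] rv [0.477 3.105 0.   ] w 1.001 F [-0.6  0.2 -0.5] T [-0.04 -0.02 -0.01]
```

Request:
{"name": "carry_out", "arguments": {"increments": [{"rotation":[0,0,0.6],"linear":[0,0.65,3.4],"fingers":1},{"rotation":[0,0,0],"linear":[0,0,3.4],"fingers":1},{"rotation":[0,0,0],"linear":[0,0,3.4],"fingers":1},{"rotation":[0,0,0],"linear":[0,0,3.4],"fingers":0},{"rotation":[0,0,0],"linear":[0,0,3.4],"fingers":0}]}}

```text
time: 17.47
eef_pos: [0.6104, 0.3309, 0.0466]
orientation: [0.495, 3.102, 0.001]
wrist_force: [-0.5, 0.5, 0.4]
width: 0.749
```

Request:
{"name": "carry_out", "arguments": {"increments": [{"rotation":[0,0,0],"linear":[0,0,1.7],"fingers":0},{"rotation":[0,0,0],"linear":[0,0,1.7],"fingers":0},{"rotation":[0,0,0],"linear":[0,0,0],"fingers":0},{"rotation":[0,0,0],"linear":[0,0,0],"fingers":0},{"rotation":[0,0,0],"linear":[0,0,0],"fingers":0}]}}

```text
time: 17.88
eef_pos: [0.6111, 0.3322, 0.0149]
orientation: [0.493, 3.101, 0.003]
wrist_force: [0.1, -0.2, 0.0]
width: 0.501
```

Request:
{"name": "carry_out", "arguments": {"increments": [{"rotation":[0,0,0],"linear":[0,0,0],"fingers":-1},{"rotation":[0,0,0],"linear":[0,0,0],"fingers":-1},{"rotation":[0,0,0],"linear":[0,0,0],"fingers":-1},{"rotation":[0,0,0],"linear":[0,0,0],"fingers":-1},{"rotation":[0,0,0],"linear":[0,0,0],"fingers":-1}], "grip_force": 80}}

```text
time: 18.3
eef_pos: [0.6107, 0.333, 0.0151]
orientation: [0.491, 3.101, 0.003]
wrist_force: [-1.2, -0.7, 5.8]
width: 0.123
```

Request:
{"name": "carry_out", "arguments": {"increments": [{"rotation":[0,0,0],"linear":[0,0,0],"fingers":-1},{"rotation":[0,0,0],"linear":[0,0,-1],"fingers":-1},{"rotation":[0,0,0],"linear":[0,0,-3],"fingers":-1},{"rotation":[0,0,0],"linear":[0,0,-3],"fingers":-1},{"rotation":[0,0,0],"linear":[0,0,-3],"fingers":-1}]}}

```text
time: 18.72
eef_pos: [0.6091, 0.332, 0.1138]
orientation: [-0.492, -3.101, 0.002]
wrist_force: [1.1, 1.3, -0.4]
width: 0.119
```

Request:
{"name": "carry_out", "arguments": {"increments": [{"rotation":[0,0,0],"linear":[0,0,-3],"fingers":-1},{"rotation":[0,0,0],"linear":[0,0,-3.5],"fingers":-1},{"rotation":[0,0,0],"linear":[0,0,-3.5],"fingers":-1},{"rotation":[0,0,0],"linear":[0,0,-3.4],"fingers":-1},{"rotation":[0,0,0],"linear":[0,0,0],"fingers":-1}]}}

```text
time: 19.13
eef_pos: [0.6127, 0.3337, 0.2571]
orientation: [0.489, 3.091, 0.016]
wrist_force: [0.4, -0.3, 1.3]
width: 0.123
```

```bash
python3 - <<'E'
from h import *
p,Rm=s()
E
```

```text
t 19.13 tcp [612.7 333.7 257.1] rv [0.489 3.091 0.016] w 0.123 F [ 0.4 -0.3  1.3] T [ 0.06 -0.17  0.04]
```

Request:
{"name": "carry_out", "arguments": {"increments": [{"rotation":[0,0,-6],"linear":[0,0,0],"fingers":-1},{"rotation":[0,0,-6],"linear":[0,0,0],"fingers":-1},{"rotation":[0,0,-6],"linear":[0,0,0],"fingers":-1},{"rotation":[0,0,0],"linear":[0,0,0],"fingers":-1}]}}

```text
time: 19.47
eef_pos: [0.6093, 0.3323, 0.2469]
orientation: [0.002, -3.141, 0.0]
wrist_force: [0.8, -0.9, -0.9]
width: 0.127
```

Request:
{"name": "carry_out", "arguments": {"increments": [{"rotation":[0,0,0],"linear":[0.35,-3.64,0],"fingers":-1},{"rotation":[0,0,0],"linear":[0.35,-3.64,0],"fingers":-1},{"rotation":[0,0,0],"linear":[0.35,-3.64,0],"fingers":-1},{"rotation":[0,0,0],"linear":[0.35,-3.64,0],"fingers":-1},{"rotation":[0,0,0],"linear":[0.35,-3.64,0],"fingers":-1}]}}

```text
time: 19.88
eef_pos: [0.5914, 0.1488, 0.2471]
orientation: [-0.005, -3.141, 0.0]
wrist_force: [0.4, -1.5, 0.2]
width: 0.123
```

Request:
{"name": "carry_out", "arguments": {"increments": [{"rotation":[0,0,0],"linear":[0.35,-3.64,0],"fingers":-1},{"rotation":[0,0,0],"linear":[0.35,-3.64,0],"fingers":-1},{"rotation":[0,0,0],"linear":[0.35,-3.64,0],"fingers":-1},{"rotation":[0,0,0],"linear":[0.35,-3.64,0],"fingers":-1},{"rotation":[0,0,0],"linear":[0.35,-3.64,0],"fingers":-1}]}}

```text
time: 20.3
eef_pos: [0.5739, -0.0332, 0.2473]
orientation: [-0.005, -3.141, -0.0]
wrist_force: [1.0, 0.5, -0.2]
width: 0.124
```

Request:
{"name": "carry_out", "arguments": {"increments": [{"rotation":[0,0,0],"linear":[0,0,0],"fingers":-1},{"rotation":[0,0,0],"linear":[0,0,0],"fingers":-1},{"rotation":[0,0,0],"linear":[0,0,0],"fingers":-1},{"rotation":[0,0,0],"linear":[0,0,0],"fingers":-1}]}}

```text
time: 20.63
eef_pos: [0.5748, -0.0307, 0.2471]
orientation: [-0.001, -3.142, -0.0]
wrist_force: [-0.7, 1.0, -0.8]
width: 0.125
```

```bash
python3 - <<'E'
from h import *
p,Rm=s(); c=shot('wrist','w7')
cv2.imwrite('pics/w7c.png',cv2.resize(c['pixels'][80:230,130:380,::-1],None,fx=3,fy=3,interpolation=cv2.INTER_CUBIC))
E
```

```text
t 20.63 tcp [574.8 -30.7 247.1] rv [-1.000e-03 -3.142e+00 -0.000e+00] w 0.125 F [-0.7  1.  -0.8] T [ 0.03 -0.    0.01]
```

View pics/w7c.png

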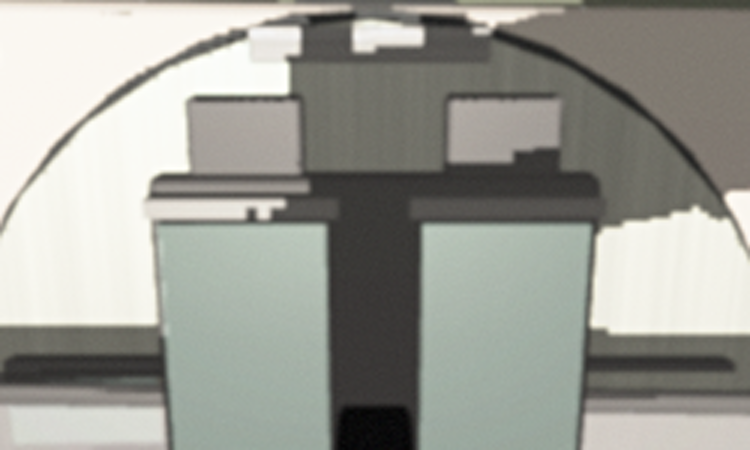

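Bay 1's window is empty with its lip at (370,45), and the tabs sit where they did on the first carrier. I repeat the approach.

Request:
{"name": "carry_out", "arguments": {"increments": [{"rotation":[0,0,0],"linear":[-0.15,-0.08,3.5],"fingers":-1},{"rotation":[0,0,0],"linear":[0,0,3.6],"fingers":-1},{"rotation":[0,0,0],"linear":[0,0,3.6],"fingers":-1},{"rotation":[0,0,0],"linear":[0,0,3.6],"fingers":-1},{"rotation":[0,0,0],"linear":[0,0,0],"fingers":-1}]}}

```text
time: 21.1
eef_pos: [0.5709, -0.0317, 0.0968]
orientation: [-0.001, -3.126, 0.002]
wrist_force: [-1.3, 0.8, -2.6]
width: 0.127
```

Request:
{"name": "carry_out", "arguments": {"increments": [{"rotation":[0,-5,0],"linear":[0,0,0],"fingers":-1},{"rotation":[0,-5,0],"linear":[0,0,0],"fingers":-1},{"rotation":[0,-5,0],"linear":[0,0,0],"fingers":-1},{"rotation":[0,0,0],"linear":[0,0,0],"fingers":-1},{"rotation":[0,0,0],"linear":[0,0,0],"fingers":-1}]}}

```text
time: 21.52
eef_pos: [0.5756, -0.0319, 0.1057]
orientation: [-0.002, 2.88, -0.001]
wrist_force: [1.8, -0.1, -0.4]
width: 0.122
```

Request:
{"name": "carry_out", "arguments": {"increments": [{"rotation":[0,0,0],"linear":[0.35,0,1.3],"fingers":-1},{"rotation":[0,0,0],"linear":[0.35,0,1.3],"fingers":-1},{"rotation":[0,0,0],"linear":[0,0,0],"fingers":-1},{"rotation":[0,0,0],"linear":[0,0,0],"fingers":-1},{"rotation":[0,0,0],"linear":[0,0,0],"fingers":-1}]}}

```text
time: 21.93
eef_pos: [0.5781, -0.0319, 0.0788]
orientation: [-0.0, 2.877, 0.0]
wrist_force: [0.1, 0.5, -1.0]
width: 0.121
```

```bash
python3 - <<'E'
from h import *
p,Rm=s(); q,Rm=tip((66.5,.1,15)); step(np.array([515,-31.2,32])-q,Rm)
E
```

```text
t 21.93 tcp [578.1 -31.9  78.8] rv [-0.     2.877  0.   ] w 0.121 F [ 0.1  0.5 -1. ] T [-0.03  0.52 -0.01]
tip [517.8 -31.8  46.9] tilt 15.1 yawerr -0.01 roll 0.01
tool cm [0.66 0.06 1.37]
```

Request:
{"name": "carry_out", "arguments": {"increments": [{"rotation":[0,0,0],"linear":[0.33,0.06,0.68],"fingers":-1},{"rotation":[0,0,0],"linear":[0.33,0,0.68],"fingers":-1},{"rotation":[0,0,0],"linear":[0,0,0],"fingers":-1},{"rotation":[0,0,0],"linear":[0,0,0],"fingers":-1},{"rotation":[0,0,0],"linear":[0,0,0],"fingers":-1}]}}

```text
time: 22.35
eef_pos: [0.5729, -0.032, 0.0622]
orientation: [0.001, 2.881, -0.001]
wrist_force: [-0.5, -0.1, -0.8]
width: 0.124
```

Request:
{"name": "carry_out", "arguments": {"increments": [{"rotation":[0,0,0],"linear":[0.02,0,0.1],"fingers":-1},{"rotation":[0,0,0],"linear":[0,0,0],"fingers":-1},{"rotation":[0,0,0],"linear":[0,0,0],"fingers":-1}]}}

```text
time: 22.6
eef_pos: [0.5733, -0.0319, 0.0617]
orientation: [0.001, 2.88, -0.0]
wrist_force: [-0.5, 0.3, 2.4]
width: 0.122
```

```bash
python3 - <<'E'
from h import *
p,Rm=s(); q,Rm=tip((66.5,.1,15))
E
```

```text
t 22.6 tcp [573.3 -31.9  61.7] rv [ 1.00e-03  2.88e+00 -0.00e+00] w 0.122 F [-0.5  0.3  2.4] T [-0.01  0.8   0.03]
tip [512.9 -31.8  30. ] tilt 15.0 yawerr 0.02 roll -0.01
```

Request:
{"name": "carry_out", "arguments": {"increments": [{"rotation":[0,0,0],"linear":[0.28,0,-0.1],"fingers":-1},{"rotation":[0,0,0],"linear":[0,0,0],"fingers":-1},{"rotation":[0,0,0],"linear":[0,0,0],"fingers":-1}]}}

```text
time: 22.85
eef_pos: [0.5703, -0.0318, 0.0618]
orientation: [0.0, 2.88, 0.0]
wrist_force: [-0.7, -0.7, 0.6]
width: 0.123
```

Request:
{"name": "carry_out", "arguments": {"increments": [{"rotation":[0,0,0],"linear":[0.19,0,-0.05],"fingers":-1},{"rotation":[0,0,0],"linear":[0,0,0],"fingers":-1},{"rotation":[0,0,0],"linear":[0,0,0],"fingers":-1}]}}

```text
time: 23.1
eef_pos: [0.5687, -0.0317, 0.0619]
orientation: [0.0, 2.879, 0.0]
wrist_force: [0.8, -0.3, 1.2]
width: 0.123
```

Request:
{"name": "carry_out", "arguments": {"increments": [{"rotation":[0,0,0],"linear":[0.1,0,-0.03],"fingers":-1},{"rotation":[0,0,0],"linear":[0,0,0],"fingers":-1},{"rotation":[0,0,0],"linear":[0,0,0],"fingers":-1}]}}

```text
time: 23.35
eef_pos: [0.5683, -0.0315, 0.0621]
orientation: [0.0, 2.878, 0.001]
wrist_force: [3.2, -0.1, 0.3]
width: 0.124
```

```bash
python3 - <<'E'
from h import *
p,Rm=s(); q,Rm=tip((66.5,.1,15)); c=shot('wrist','w8')
cv2.imwrite('pics/w8c.png',cv2.resize(c['pixels'][30:180,150:370,::-1],None,fx=3.6,fy=3.6,interpolation=cv2.INTER_CUBIC))
E
```

```text
t 23.35 tcp [568.3 -31.5  62.1] rv [0.000e+00 2.878e+00 1.000e-03] w 0.124 F [ 3.2 -0.1  0.3] T [-0.08 -0.37 -0.01]
tip [508.  -31.4  30.3] tilt 15.1 yawerr -0.0 roll 0.03
```

View pics/w8c.png

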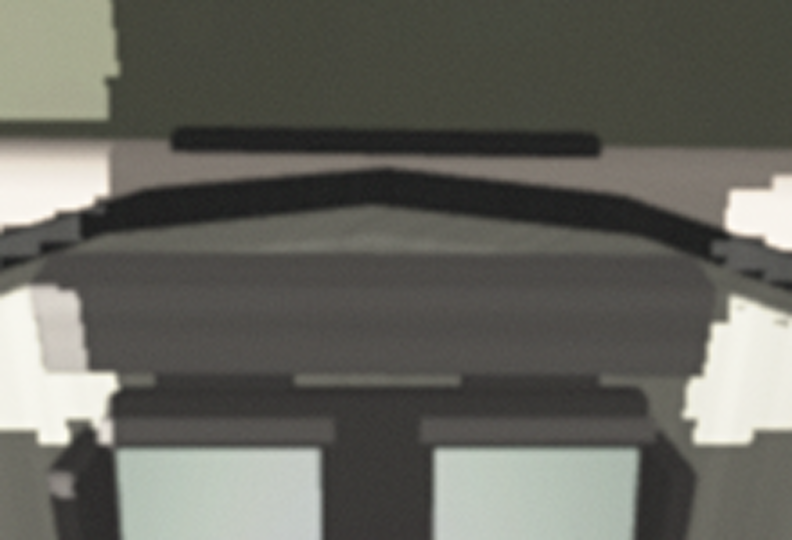

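Same wall contact as before (tip x 508), and the tabs disappear under the lip at (225,378) and (530,378). Now the swing.

Request:
{"name": "carry_out", "arguments": {"increments": [{"rotation":[0,3,0],"linear":[-0.18,0,0.38],"fingers":-1},{"rotation":[0,0,0],"linear":[0,0,0],"fingers":-1},{"rotation":[0,3,0],"linear":[-0.07,0,0.35],"fingers":-1},{"rotation":[0,0,0],"linear":[0,0,0],"fingers":-1},{"rotation":[0,0,0],"linear":[0,0,0],"fingers":-1}]}}

```text
time: 23.82
eef_pos: [0.5719, -0.0318, 0.0553]
orientation: [0.001, 2.983, -0.0]
wrist_force: [2.9, 0.2, 2.4]
width: 0.122
```

Request:
{"name": "carry_out", "arguments": {"increments": [{"rotation":[0,3,0],"linear":[-0.07,0,0.35],"fingers":-1},{"rotation":[0,0,0],"linear":[0,0,0],"fingers":-1},{"rotation":[0,0,0],"linear":[0,0,0],"fingers":-1}]}}

```text
time: 24.07
eef_pos: [0.5722, -0.032, 0.0518]
orientation: [0.001, 3.037, -0.001]
wrist_force: [0.5, 0.9, 3.6]
width: 0.126
```

Request:
{"name": "carry_out", "arguments": {"increments": [{"rotation":[0,3,0],"linear":[-0.07,0,0.35],"fingers":-1},{"rotation":[0,0,0],"linear":[0,0,0],"fingers":-1},{"rotation":[0,0,0],"linear":[0,0,0],"fingers":-1}]}}

```text
time: 24.32
eef_pos: [0.5731, -0.032, 0.0482]
orientation: [0.001, 3.089, -0.001]
wrist_force: [1.5, -0.1, 2.3]
width: 0.133
```

Request:
{"name": "carry_out", "arguments": {"increments": [{"rotation":[0,3,0],"linear":[-0.07,0,0.35],"fingers":-1},{"rotation":[0,0,0],"linear":[0,0,0],"fingers":-1},{"rotation":[0,0,0],"linear":[0,0,0],"fingers":-1}]}}

```text
time: 24.57
eef_pos: [0.5747, -0.0319, 0.0451]
orientation: [0.001, 3.14, -0.0]
wrist_force: [1.4, -0.8, 2.0]
width: 0.123
```

```bash
python3 - <<'E'
from h import *
p,Rm=s(); q,Rm=tip((66.5,.1,15))
E
```

```text
t 24.57 tcp [574.7 -31.9  45.1] rv [ 1.00e-03  3.14e+00 -0.00e+00] w 0.123 F [ 1.4 -0.8  2. ] T [-0.05 -0.41  0.02]
tip [508.3 -31.8  30. ] tilt 0.1 yawerr 0.03 roll -0.01
```

Request:
{"name": "carry_out", "arguments": {"increments": [{"rotation":[0,0,0],"linear":[0,0,0.15],"fingers":-1},{"rotation":[0,0,0],"linear":[0,0,0],"fingers":-1},{"rotation":[0,0,0],"linear":[0,0,0],"fingers":-1}]}}

```text
time: 24.82
eef_pos: [0.5747, -0.0319, 0.045]
orientation: [-0.001, 3.139, -0.001]
wrist_force: [-1.1, 0.3, 9.7]
width: 0.124
```

Request:
{"name": "carry_out", "arguments": {"increments": [{"rotation":[0,0,0],"linear":[0,0,0.1],"fingers":-1},{"rotation":[0,0,0],"linear":[0,0,0],"fingers":-1},{"rotation":[0,0,0],"linear":[0,0,0],"fingers":-1}]}}

```text
time: 25.07
eef_pos: [0.5747, -0.032, 0.045]
orientation: [-0.001, 3.139, -0.001]
wrist_force: [-2.6, -0.1, 15.0]
width: 0.124
```

```bash
python3 - <<'E'
from h import *
p,Rm=s(); q,Rm=tip((66.5,.1,15))
E
```

```text
t 25.07 tcp [574.7 -32.   45. ] rv [-1.000e-03  3.139e+00 -1.000e-03] w 0.124 F [-2.6 -0.1 15. ] T [ 0.06  0.85 -0.01]
tip [508.3 -32.   29.8] tilt 0.2 yawerr -0.05 roll -0.04
```

Bottomed out flat (same height, stiff). Release and check from above the knob.

Request:
{"name": "carry_out", "arguments": {"increments": [{"rotation":[0,0,0],"linear":[0,0,-0.23],"fingers":-1},{"rotation":[0,0,0],"linear":[0,0,0],"fingers":-0.4},{"rotation":[0,0,0],"linear":[0,0,0],"fingers":-0.4},{"rotation":[0,0,0],"linear":[0,0,0],"fingers":-0.4},{"rotation":[0,0,0],"linear":[0,0,0],"fingers":-0.4}]}}

```text
time: 25.48
eef_pos: [0.574, -0.0319, 0.0441]
orientation: [-0.001, -3.14, 0.0]
wrist_force: [-0.2, -0.6, -0.5]
width: 0.295
```

Request:
{"name": "carry_out", "arguments": {"increments": [{"rotation":[0,0,0],"linear":[0,0,-1],"fingers":-0.4},{"rotation":[0,0,0],"linear":[0,0,-2],"fingers":-0.4},{"rotation":[0,0,0],"linear":[0,0,-3],"fingers":-0.4},{"rotation":[0,0,0],"linear":[0,0,-3],"fingers":-0.4},{"rotation":[0,0,0],"linear":[0,0,-3],"fingers":1}]}}

```text
time: 25.9
eef_pos: [0.5744, -0.0319, 0.1665]
orientation: [-0.001, -3.141, 0.0]
wrist_force: [1.6, 0.8, -0.4]
width: 0.427
```

Request:
{"name": "carry_out", "arguments": {"increments": [{"rotation":[0,0,0],"linear":[-2.5,0,-2],"fingers":1},{"rotation":[0,0,0],"linear":[-2.5,0,-1],"fingers":1},{"rotation":[0,0,0],"linear":[-2.5,0,0],"fingers":1},{"rotation":[0,0,0],"linear":[0,0,0],"fingers":1},{"rotation":[0,0,0],"linear":[0,0,0],"fingers":1}]}}

```text
time: 26.32
eef_pos: [0.65, -0.0318, 0.1944]
orientation: [-0.001, -3.141, -0.0]
wrist_force: [-0.7, -0.4, -1.1]
width: 1.0
```

```bash
python3 - <<'E'
from h import *
p,Rm=s(); c=shot('wrist','w9'); shot('top','t9')
cv2.imwrite('pics/w9c.png',cv2.resize(c['pixels'][:,90:420,::-1],None,fx=1.55,fy=1.55,interpolation=cv2.INTER_CUBIC))
E
```

```text
t 26.32 tcp [650.  -31.8 194.4] rv [-1.000e-03 -3.141e+00 -0.000e+00] w 1.0 F [-0.7 -0.4 -1.1] T [ 0.02  0.07 -0.05]
```

View pics/w9c.png

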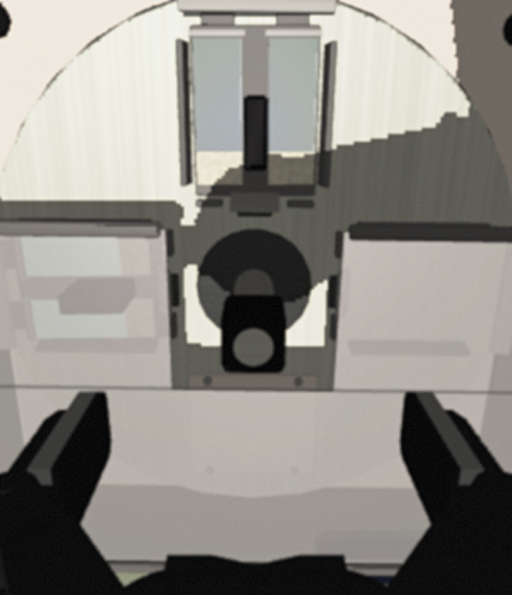

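The second carrier looks the same as the first when seated (crop 190–320, 25–190; catch at 255,203), and the first shows under the right cover. Now I turn the knob two quarters, to the blank panel.

Request:
{"name": "carry_out", "arguments": {"increments": [{"rotation":[0,0,0],"linear":[-1.5,-0.05,0.5],"fingers":0},{"rotation":[0,0,0],"linear":[0,0,3],"fingers":0},{"rotation":[0,0,0],"linear":[0,0,3],"fingers":0},{"rotation":[0,0,0],"linear":[0,0,3.0],"fingers":0},{"rotation":[0,0,0],"linear":[0,0,0],"fingers":0}]}}

```text
time: 26.83
eef_pos: [0.6591, -0.0326, 0.0931]
orientation: [-0.003, -3.128, 0.001]
wrist_force: [-0.7, -0.1, -0.9]
width: 0.498
```

Request:
{"name": "carry_out", "arguments": {"increments": [{"rotation":[0,0,0],"linear":[0,0,0],"fingers":0},{"rotation":[0,0,0],"linear":[0,0,0],"fingers":-1},{"rotation":[0,0,0],"linear":[0,0,0],"fingers":-1},{"rotation":[0,0,0],"linear":[0,0,0],"fingers":-1},{"rotation":[0,0,0],"linear":[0,0,0],"fingers":-1}], "grip_force": 70}}

```text
time: 27.25
eef_pos: [0.6657, -0.0328, 0.1025]
orientation: [0.0, 3.138, -0.0]
wrist_force: [-1.8, -3.2, 5.1]
width: 0.334
```

Request:
{"name": "carry_out", "arguments": {"increments": [{"rotation":[0,0,-6],"linear":[0,0,0],"fingers":-1},{"rotation":[0,0,-6],"linear":[0,0,0],"fingers":-1},{"rotation":[0,0,-6],"linear":[0,0,0],"fingers":-1},{"rotation":[0,0,-6],"linear":[0,0,0],"fingers":-1},{"rotation":[0,0,-6],"linear":[0,0,0],"fingers":-1}]}}

```text
time: 27.67
eef_pos: [0.6655, -0.0321, 0.1025]
orientation: [-0.818, 3.03, -0.0]
wrist_force: [-1.3, -0.6, 5.8]
width: 0.338
```

Request:
{"name": "carry_out", "arguments": {"increments": [{"rotation":[0,0,-6],"linear":[0,0,0],"fingers":-1},{"rotation":[0,0,-6],"linear":[0,0,0],"fingers":-1},{"rotation":[0,0,-6],"linear":[0,0,0],"fingers":-1},{"rotation":[0,0,-6],"linear":[0,0,0],"fingers":-1},{"rotation":[0,0,-6],"linear":[0,0,0],"fingers":-1}]}}

```text
time: 28.08
eef_pos: [0.6649, -0.0315, 0.1025]
orientation: [-1.577, 2.715, -0.0]
wrist_force: [-2.7, 0.8, 7.1]
width: 0.336
```

Request:
{"name": "carry_out", "arguments": {"increments": [{"rotation":[0,0,-6],"linear":[0,0,0],"fingers":-1},{"rotation":[0,0,-6],"linear":[0,0,0],"fingers":-1},{"rotation":[0,0,-6],"linear":[0,0,0],"fingers":-1},{"rotation":[0,0,-6],"linear":[0,0,0],"fingers":-1},{"rotation":[0,0,-6],"linear":[0,0,0],"fingers":-1}]}}

```text
time: 28.5
eef_pos: [0.6641, -0.0313, 0.1024]
orientation: [-2.227, 2.215, 0.001]
wrist_force: [-5.8, 2.5, 9.0]
width: 0.338
```

Request:
{"name": "carry_out", "arguments": {"increments": [{"rotation":[0,0,0],"linear":[0,0,0],"fingers":-1},{"rotation":[0,0,0],"linear":[0,0,0],"fingers":-1},{"rotation":[0,0,0],"linear":[0,0,0],"fingers":-1},{"rotation":[0,0,0],"linear":[0,0,0],"fingers":-1},{"rotation":[0,0,0],"linear":[0,0,0],"fingers":-1}]}}

```text
time: 28.92
eef_pos: [0.6641, -0.0313, 0.1024]
orientation: [-2.222, 2.221, 0.001]
wrist_force: [-5.8, 1.8, 9.0]
width: 0.331
```

```bash
python3 - <<'E'
from h import *
p,Rm=s();print(Rm.as_matrix()[:,0].round(3),env.read_state()['joint_positions'].round(2))
E
```

```text
t 28.92 tcp [664.1 -31.3 102.4] rv [-2.222e+00  2.221e+00  1.000e-03] w 0.331 F [-5.8  1.8  9. ] T [0.8  1.68 0.  ]
[ 0.    -1.    -0.001] [ 0.2   0.56 -0.05 -0.   -0.97 -0.19]
```

Request:
{"name": "carry_out", "arguments": {"increments": [{"rotation":[0,0,-6],"linear":[0,0,0],"fingers":-1},{"rotation":[0,0,-6],"linear":[0,0,0],"fingers":-1},{"rotation":[0,0,-6],"linear":[0,0,0],"fingers":-1},{"rotation":[0,0,-6],"linear":[0,0,0],"fingers":-1},{"rotation":[0,0,-6],"linear":[0,0,0],"fingers":-1}]}}

```text
time: 29.33
eef_pos: [0.6633, -0.0315, 0.1024]
orientation: [2.724, -1.565, -0.003]
wrist_force: [-7.5, 2.1, 10.0]
width: 0.336
```

Request:
{"name": "carry_out", "arguments": {"increments": [{"rotation":[0,0,-6],"linear":[0,0,0],"fingers":-1},{"rotation":[0,0,-6],"linear":[0,0,0],"fingers":-1},{"rotation":[0,0,-6],"linear":[0,0,0],"fingers":-1},{"rotation":[0,0,-6],"linear":[0,0,0],"fingers":-1},{"rotation":[0,0,-6],"linear":[0,0,0],"fingers":-1}]}}

```text
time: 29.75
eef_pos: [0.6627, -0.0321, 0.1024]
orientation: [3.036, -0.805, -0.005]
wrist_force: [-8.3, 0.1, 10.2]
width: 0.335
```

Request:
{"name": "carry_out", "arguments": {"increments": [{"rotation":[0,0,-6],"linear":[0,0,0],"fingers":-1},{"rotation":[0,0,-6],"linear":[0,0,0],"fingers":-1},{"rotation":[0,0,-6],"linear":[0,0,0],"fingers":-1},{"rotation":[0,0,-6],"linear":[0,0,0],"fingers":-1},{"rotation":[0,0,-5.5],"linear":[0,0,0],"fingers":-1}]}}

```text
time: 30.17
eef_pos: [0.6625, -0.0328, 0.1024]
orientation: [3.14, -0.006, -0.006]
wrist_force: [-8.6, -2.1, 10.5]
width: 0.337
```

Request:
{"name": "carry_out", "arguments": {"increments": [{"rotation":[0,0,0],"linear":[0,0,0],"fingers":-1},{"rotation":[0,0,0],"linear":[0,0,0],"fingers":0},{"rotation":[0,0,0],"linear":[0,0,0],"fingers":0},{"rotation":[0,0,0],"linear":[0,0,0],"fingers":0},{"rotation":[0,0,0],"linear":[0,0,0],"fingers":0}]}}

```text
time: 30.58
eef_pos: [0.6652, -0.032, 0.1]
orientation: [-3.141, 0.014, -0.002]
wrist_force: [0.1, -0.4, -0.1]
width: 0.5
```

Request:
{"name": "carry_out", "arguments": {"increments": [{"rotation":[0,0,0],"linear":[0,0,-1],"fingers":0},{"rotation":[0,0,0],"linear":[0,0,-3],"fingers":0},{"rotation":[0,0,0],"linear":[0,0,-3],"fingers":0},{"rotation":[0,0,0],"linear":[0,0,-3],"fingers":0},{"rotation":[0,0,0],"linear":[0,0,-3],"fingers":0}]}}

```text
time: 31.0
eef_pos: [0.6648, -0.0323, 0.232]
orientation: [3.141, -0.014, 0.001]
wrist_force: [1.4, -0.1, -0.1]
width: 0.497
```

Request:
{"name": "carry_out", "arguments": {"increments": [{"rotation":[0,0,0],"linear":[-4,0,0],"fingers":0},{"rotation":[0,0,0],"linear":[-4,0,0],"fingers":0},{"rotation":[0,0,0],"linear":[-4,0,0],"fingers":0},{"rotation":[0,0,0],"linear":[-4,0,0],"fingers":0},{"rotation":[0,0,0],"linear":[-4,0,0],"fingers":0}]}}

```text
time: 31.42
eef_pos: [0.4631, -0.0306, 0.2304]
orientation: [-3.141, 0.014, -0.002]
wrist_force: [-0.1, 0.8, 0.8]
width: 0.497
```

```bash
python3 - <<'E'
from h import *
p,Rm=s();print(Rm.as_matrix()[:,0].round(3))
E
```

```text
t 31.42 tcp [463.1 -30.6 230.4] rv [-3.141e+00  1.400e-02 -2.000e-03] w 0.497 F [-0.1  0.8  0.8] T [ 0.09  0.   -0.01]
[ 1.    -0.009  0.001]
```

```bash
python3 - <<'E'
from h import *
t=shot('top','t10')['pixels'][:,:,::-1]; d=shot('side','s10')['pixels'][:,:,::-1]
A=cv2.resize(t[90:230,195:345],(400,373),interpolation=cv2.INTER_CUBIC); B=cv2.resize(d[130:270,170:320],(400,373),interpolation=cv2.INTER_CUBIC)
C=np.hstack([cv2.resize(t,(302,227)),cv2.resize(load('t9')['pixels'][:,:,::-1],(302,227)),np.zeros((227,196,3),np.uint8)])
cv2.imwrite('pics/fin.png',np.vstack([np.hstack([A,B]),C]))
E
```

```text
(no output)
```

View pics/fin.png

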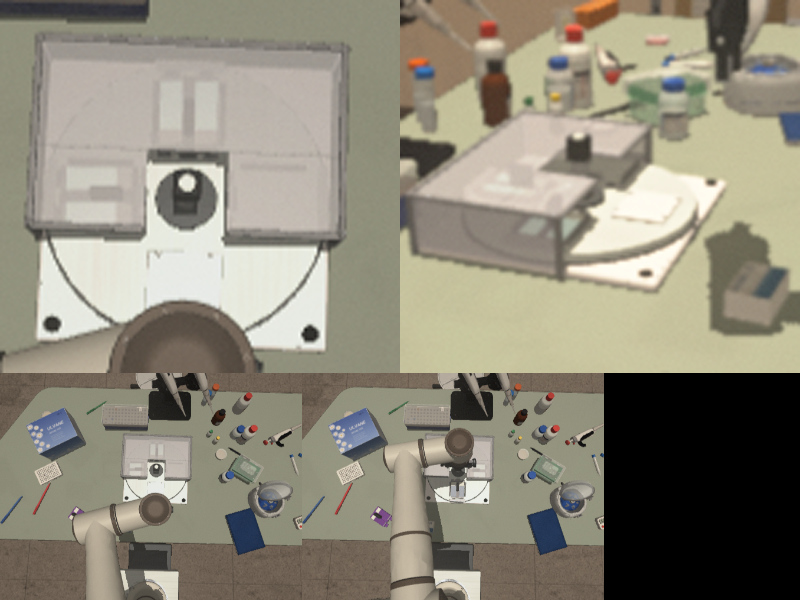

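The blank panel stands in the window (185,275). Carriers are visible under the left cover (95,190) and back cover (190,105), the blue-capped bottle is standing, the purple one is untouched, and no grey carrier is left on the bench. Handing in.

```bash
python3 -c "
from plant import env
env.close_job(); print('done')"
```

```text
the job is handed in; nothing more can be done
done
```

Both grey carriers on the bench are loaded, the first in bay 0 and the second in bay 1, and the job is handed in. I saw no third grey carrier, so bay 2 is empty, and I left the purple look-alike alone. For each carrier I hooked the tabs under the lip at a 15° tilt, swung it down and pressed it flat until it stopped moving at about 13–15 N. I turned the knob a quarter turn after the first carrier and two more quarters after the second.

- **Final pictures:** the blank panel is in the window, both carriers are under the cover at the left and back, and the blue-capped bottle is standing.
- **Seating:** the first carrier's inner edge measured 69.9 mm wide at flat height (70 mm if flat). The second was judged by eye to look the same, with the same bottoming height.
- **Not checked:** I did not do a pull test on the catches.
- **Disagreed:** the outer wall was met about 3 mm off its estimated x, which is close to the calibration error. The wrist picture showed both tabs under the lip each time.

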